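# Walk a tall tin under the keeper lever

## Task

Raise the keeper lever well up, then walk the tall cracker tin along the table into the taped outline: tip it onto a corner of its near end and swing the far end forward, then onto a corner of its far end and swing the near end forward, and so on, still on a tip as it comes into the outline. Its lid is only pressed on, so never lift the tin clear of the table or topple it, and leave the cans and the jar where they are. When the tin stands upright wholly inside the outline, lower the lever fully down so that it lies over the lid, and let go.

Things in the scene. Friction and masses are not known exactly. Their poses are not given: they have to be found in the camera images.
- tin: Tall loose metal tin with paper band, 150 (x) by 80 (y) by 184 mm tall with its lid, 0.57 to 0.9 kg, weight near mid-height. Origin: centre of the underside; z up; -x the near end (towards the robot), +x the far end; +y the leading face, towards the outline. It starts upright, 105 to 135 mm from the outline's centre on its -y side, within 8 mm sideways and 0.08 rad of it: walk it along +y.
- tin_handle (a point): Middle of the black handle block fixed centrally on the tin's lid, 203 mm above the underside. The block is 14 mm (x) by 44 mm (y) and rises from 184 to 216 mm above the underside. Pinched firmly across x, the tin leans and turns with the gripper.
- near_lead (a point): Bottom corner of the tin at its near end, leading face: (-75, 40, 0) mm in the tin's frame.
- near_trail (a point): Bottom corner, near end, trailing face: (-75, -40, 0) mm.
- far_lead (a point): Bottom corner, far end, leading face: (75, 40, 0) mm.
- far_trail (a point): Bottom corner, far end, trailing face: (75, -40, 0) mm.
- stand: Fixed: a rectangle of grey tape flat on the table, 190 (x) by 120 (y) mm inside, and a post with a lever beyond its +y side. Origin: the rectangle's centre on the table; x away from the robot, y along the walk, z up; a tin standing square in it has parallel axes. The post's foot covers x -10 to 100, y 140 to 230 mm, 10 mm high; its head is 36 mm wide, its top 210 mm up.
- keeper (a joint): Hinge of the keeper lever, rad: 0 = level, fully down (5 mm above the tin's lid); grows as the free end rises, to its stop at 1.3 (steeply up). Starts between 0 and 0.2. Friction (0.10 N m) keeps it where it is left; about 1 N at the grip moves it.
- keeper_hinge (a point): Lever's hinge axis, at (45, 155, 195) mm in the stand's frame; the axis lies along the stand's x.
- keeper_grip (a point): Middle of the lever 125 mm from the hinge: pinch it from above across its width (along the stand's x), shallowly once the tin stands below. The lever is a straight steel bar 14 mm wide, 12 mm thick, 150 mm long, pointing from the hinge along the stand's -y when down; its top is then 201 mm up and can be pressed down anywhere. Pinched nearer the hinge, the raised bar meets the gripper's body.
- keeper_tip (a point): Free end of the lever, 150 mm from the hinge.
- can_a: Bystander: food can, 73 mm wide, 110 mm tall; origin under its centre. Leave alone.
- can_b: Bystander: food can like the other. Leave alone.
- jar: Bystander: jar with a lid, 70 mm wide, 100 mm tall; origin under its centre. Leave alone.
Things that resemble listed ones, but are neither listed nor needed, are in the scene too. What is shaped like the tin but blue is not meant.

How it is judged:
On the way, in this order (a step that is already met when the one before it is completed fails the run):
1. the lever is raised (past 0.8 rad) (value of joint keeper above 0.8 rad), for 0.2 s.
2. the tin leans on a near-end corner (within 8 mm of the table), both far-end corners raised 8 mm or more, and is swung 0.12 rad or more out of line with the outline (height (world z) of any of near_lead, near_trail below 0.008 m and height (world z) of each of far_lead, far_trail above 0.008 m and angle between the y axis of tin and the y axis of stand, either way round above 0.12 rad), for 0.1 s.
3. the tin leans on a far-end corner, both near-end corners raised 8 mm or more and 30 mm or more from where they began (height (world z) of any of far_lead, far_trail below 0.008 m and height (world z) of each of near_lead, near_trail above 0.008 m and distance of each of near_lead, near_trail from where it was at the start of the episode above 0.03 m), for 0.1 s.
4. still leaning on a corner (2.3 degrees or more), the tin's centre comes within 30 mm of the outline's centre (horizontal distance between tin and stand below 0.03 m and angle between tin's own z axis and vertical above 0.04 rad), for 0.1 s.
5. the tin stands upright inside the outline, the lever still raised (past 0.6 rad) (x of near_lead in the frame of stand between -0.097 and 0.097 m and y of near_lead in the frame of stand between -0.062 and 0.062 m and x of near_trail in the frame of stand between -0.097 and 0.097 m and y of near_trail in the frame of stand between -0.062 and 0.062 m and x of far_lead in the frame of stand between -0.097 and 0.097 m and y of far_lead in the frame of stand between -0.062 and 0.062 m and x of far_trail in the frame of stand between -0.097 and 0.097 m and y of far_trail in the frame of stand between -0.062 and 0.062 m and angle between tin's own z axis and vertical below 0.03 rad and height (world z) of tin below 0.005 m and value of joint keeper above 0.6 rad), for 0.2 s.
At the end, for the whole second after the job is handed in: The tin stands upright (within 0.03 rad) and still on the table, all four bottom corners inside the taped outline (2 mm over the tape's inner edge allowed), and the lever is fully down (below 0.06 rad) over the lid (x of near_lead in the frame of stand between -0.097 and 0.097 m and y of near_lead in the frame of stand between -0.062 and 0.062 m and x of near_trail in the frame of stand between -0.097 and 0.097 m and y of near_trail in the frame of stand between -0.062 and 0.062 m and x of far_lead in the frame of stand between -0.097 and 0.097 m and y of far_lead in the frame of stand between -0.062 and 0.062 m and x of far_trail in the frame of stand between -0.097 and 0.097 m and y of far_trail in the frame of stand between -0.062 and 0.062 m and angle between tin's own z axis and vertical below 0.03 rad and height (world z) of tin below 0.005 m and value of joint keeper below 0.06 rad and linear speed of tin below 0.02 m/s); the robot touches nothing.
It fails at once if the tin is lifted clear of the table (all four bottom corners more than 15 mm up) (height (world z) of each of near_lead, near_trail, far_lead, far_trail above 0.015 m).
It fails at once if the tin is toppled (leans more than 0.6 rad) (angle between tin's own z axis and vertical above 0.6 rad).
It fails at once if a can or the jar is moved more than 20 mm (distance of any of can_a, can_b, jar from where it was at the start of the episode above 0.02 m).
It also fails if it takes over 66 s, if anything falls off the work surface, if the arm or the gripper's body presses on something with over 40 N, if the wrist force passes 120 N, or if a joint passes its speed limit or range.

## Robot

A 6-joint arm with a two-finger parallel gripper is mounted at the origin on the work surface. World frame = base frame: x ahead of the robot, y to its left, z up, the work surface at z = 0. Lengths are in m, angles in rad, forces in N, time in s.
With the tool pointing down it reaches from about 0.25 to 0.725 m from the base axis. Payload 4 kg.
Tool frame: the origin (TCP) lies between the finger pads; the fingertips stand ahead of it and the grasp point (between the pads) lies 3 mm ahead of it (env.tips_ahead is the x of the fingertips in the tool frame, in m); x points along the fingers, z is the direction in which the jaws open and shut, and the axes are right-handed (so a half turn about x gives the same grasp; the last joint's range is limited). The gripper opens to 85 mm and grips with 20 to 120 N. Pads are 22 mm wide; open, the fingers measure 114 mm over their backs; the gripper's body (76 mm by 85 mm) begins 54 mm behind the grasp point. The pads swing forward as they close: fully open they stand 13 mm farther back than shut.
Start: joints at [1.235, 0.241, 0.005, 1.335, 0, 1.571], TCP at [0.165, 0.472, 0.253] pointing down, gripper open.
Joint ranges: [-2.72, 2.72], [-1.05, 1.87], [-1.09, 1.28], [-1.99, 2.15], [-1.42, 1.44], [-3.14, 3.14]. Speed limits (rad/s): [2.79, 2.79, 3.14, 3.14, 3.14, 3.14].

## Interface

Orientations are given as a unit quaternion [w, x, y, z].
In Python, from bench import status, eyes, ticket, env gives the robot as it stands.
- The arm moves only by the shell command python3 -m jog 'ROWS' [OPENING] [FORCE]. ROWS is JSON, a list that holds one entry, the list of rows, each a list of 4 numbers: the shift along the tool's x, y, z in cm, then the turn about the tool's x in degrees. In form: [[[dx, dy, dz, spin], ...]]. A call has 1 to 20 rows; each row is the pose to reach, as a shift and turn from the pose commanded when the call began, along the tool's axes at that moment; what a row does not reach only later rows make up. A row lasts 1/12 s, in which the tool goes at most 41.7 mm and 7.16 degrees, less where a joint would pass 70% of its speed; a pose out of reach is approached as far as the arm can. A call with a gripper value outside its range is refused whole. OPENING is the opening, from 0 (shut) to 1 (fully open), set as the call begins (- or left out, the last holds). The fingers move at their own pace and stop on an object; FORCE is the grip in N (left out, the last holds). Time passes only in rows, so rows that repeat a pose let the fingers close. It gives the time, the measured TCP pose, the force and the opening at its end, in the units of the state.
- status.observe(): the state, without advancing time (a new reading comes with each control period).
- eyes.grab_frame(name): name is "side" or "top" or "wrist"; returns a dict with "pixels" (400x640x3 uint8, blue, green, red), "fovy" (degrees; the focal length in pixels is half the picture's height over the tangent of half this angle, whatever the lens; pixels are square), "cx", "cy" (the principal point, pixels), "k1" (the pictures are not rectified: a ray, as slopes to the right and down, at radius r is drawn at 1 + k1 r^2 times it, then the intrinsics apply), "world_from_camera" (4x4, takes a point from camera to world coordinates). Camera axes: x right, y up, looking along -z (the intrinsics and any distortion apply to the point x, -y, -z); pixel columns grow to the right and rows downward; lengths in m; the calibration is good to about 2 mm. A picture is of the moment at which its call begins. There is no depth.
- ticket.sign_off(): hands the job in, once; it reports no verdict.
The state is a dict: "clock": time; "joints": joint angles; "joint_velocities": joint speeds; "tau": joint torques, N m; "position": TCP position; "ee_rot": TCP orientation; "ft_force": force on the tool from outside, world axes, zero at the start; "torque": the same for the moment, N m; "width": finger opening in m.
Only numpy, scipy, OpenCV 4.12 (cv2) and the standard library are available. Lean on these libraries where they do the work, as an engineer would, in place of code of your own. Each camera call takes 0.05 s, during which the arm holds its last target.

## Working session

There is one attempt and no reset: what is moved stays moved. The work goes in short steps, Python scripts to look and compute and a shell command to move; the robot and the scene stay as the last step left them, time stands still between calls to the robot, and variables do not carry over. Pictures are saved under pics/ and viewed, and the job is handed in when it is done.

```bash
ls -la; mkdir -p pics; python3 - <<'E'
from bench import status, eyes, ticket, env
import cv2,json
print(env.tips_ahead, status.observe())
for n in ["side","top","wrist"]:
    f=eyes.grab_frame(n); cv2.imwrite(f"pics/a_{n}.png",f["pixels"])
    print(n,f["fovy"],f["cx"],f["cy"],f["k1"],f["world_from_camera"])
E
```

```text
total 12
drwxr-xr-x  3 agent agent 4096 Dec  7 02:14 .
drwxr-xr-x 23 root  root  4096 Dec  7 02:14 ..
drwxr-xr-x  2 agent agent 4096 Dec  7 02:14 pics
0.022 {'clock': 0.0, 'joints': array([1.23497689e+00, 2.41388458e-01, 3.68816138e-03, 1.33519554e+00,
       1.80533121e-05, 1.57080851e+00]), 'joint_velocities': array([-8.00839351e-06, -9.29463706e-04, -1.09502553e-03, -7.33830349e-04,
        9.08361797e-04, -2.22230663e-03]), 'tau': array([-1.68805159e-04, -3.72322154e+01,  2.52406776e+01,  1.68257835e-02,
        1.26065161e-04, -7.00336898e-06]), 'position': array([0.16456834, 0.47150374, 0.2524114 ]), 'ee_rot': array([ 0.57592232, -0.40982804,  0.57714013,  0.40897889]), 'ft_force': array([-0.24641755, -0.26539954, -0.15452672]), 'torque': array([-0.01358324,  0.00074128, -0.02868567]), 'width': 0.08528676904648752}
side 42.02243184979169 321.4756093042989 195.99249565443725 0.043195632807009 [[ 0.76130926  0.51995544 -0.38736876  0.07783003]
 [-0.64816596  0.59463156 -0.47570389 -0.68780698]
 [-0.01700314  0.61323702  0.78971593  1.15488686]
 [ 0.          0.          0.          1.        ]]
top 52.339169879341014 322.4002022122887 196.19389377669071 -0.04048210262723442 [[ 0.00779271  0.99747453 -0.07059634  0.49321382]
 [-0.99981152  0.00651663 -0.01828814 -0.05912507]
 [-0.0177819   0.07072554  0.99733731  1.2912257 ]
 [ 0.          0.          0.          1.        ]]
wrist 59.26456121163132 320.9483921259022 204.46218163587866 -0.014793915031496253 [[ 0.32923857 -0.90818718 -0.2584531   0.09924558]
 [ 0.94424405  0.31600703  0.09242693  0.49479755]
 [-0.00226796 -0.27447331  0.96159204  0.37236605]
 [ 0.          0.          0.          1.        ]]
```

View pics/a_side.png

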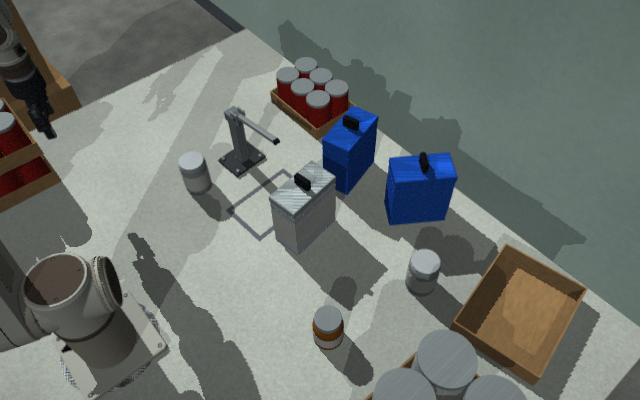

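View pics/a_top.png

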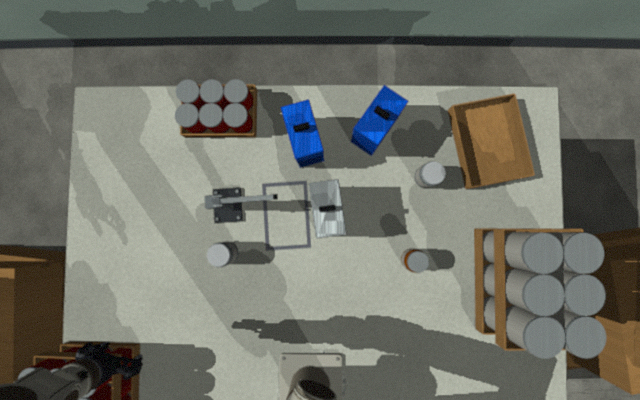

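View pics/a_wrist.png

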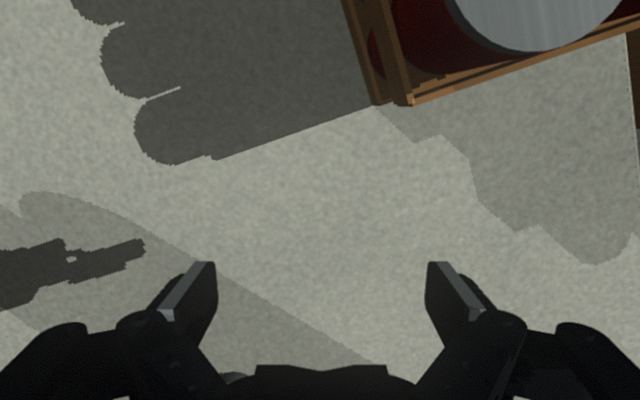

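```bash
cat > h.py <<'E'
from bench import status, eyes, env
import numpy as np, cv2
from scipy.spatial.transform import Rotation as R
def K(f):
    fl=200/np.tan(np.radians(f["fovy"])/2); return np.array([[fl,0,f["cx"]],[0,fl,f["cy"]],[0,0,1.]])
def D(f): return np.array([f["k1"],0,0,0,0.])
def ray(f,uv):
    p=cv2.undistortPoints(np.array([[uv]],float),K(f),D(f))[0,0]
    T=np.array(f["world_from_camera"]); d=T[:3,:3]@np.array([p[0],-p[1],-1]); return T[:3,3],d
def onz(f,uv,z):
    o,d=ray(f,uv); return o+d*(z-o[2])/d[2]
def proj(f,P):
    T=np.array(f["world_from_camera"]); c=(np.atleast_2d(P)-T[:3,3])@T[:3,:3]; c=c*[1,-1,-1]
    return cv2.projectPoints(c,np.zeros(3),np.zeros(3),K(f),D(f))[0][:,0]
def two(f1,a,f2,b):
    o1,d1=ray(f1,a);o2,d2=ray(f2,b)
    A=np.array([d1,-d2]).T; s=np.linalg.lstsq(A,o2-o1,rcond=None)[0]
    p=o1+s[0]*d1;q=o2+s[1]*d2; return (p+q)/2,np.linalg.norm(p-q)
def crop(f,x0,y0,x1,y1,name,s):
    im=cv2.resize(f["pixels"][y0:y1,x0:x1],None,fx=s,fy=s,interpolation=cv2.INTER_CUBIC); cv2.imwrite("pics/"+name,im)
def tool():
    o=status.observe(); q=o["ee_rot"]; return np.array(o["position"]),R.from_quat([q[1],q[2],q[3],q[0]]).as_matrix(),o
E
python3 - <<'E'
from h import *
t=eyes.grab_frame("top"); s=eyes.grab_frame("side")
crop(t,195,165,365,265,"b_top.png",4.7); crop(s,160,90,360,260,"b_side.png",3.5)
p,M,o=tool(); print(M)
print(status.observe()["clock"])
E
```

```text
[[-3.21509251e-04 -9.44151992e-01  3.29510111e-01]
 [-9.55969454e-04  3.29510267e-01  9.44151508e-01]
 [-9.99999491e-01 -1.14481562e-05 -1.00852106e-03]]
0.25
```

View pics/b_top.png

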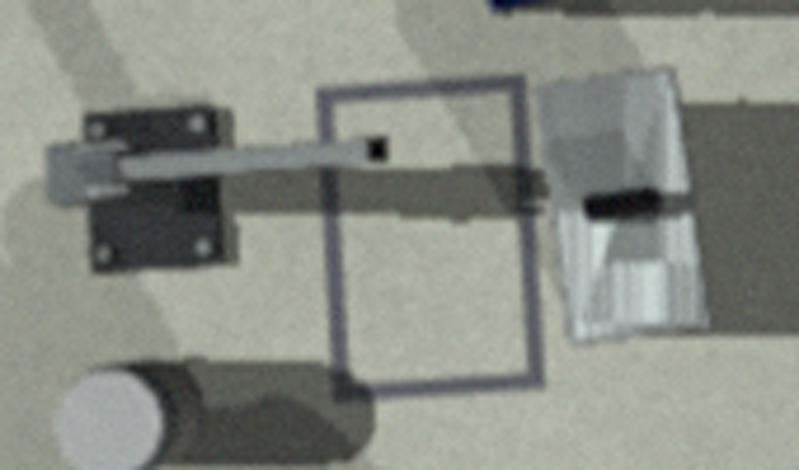

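View pics/b_side.png

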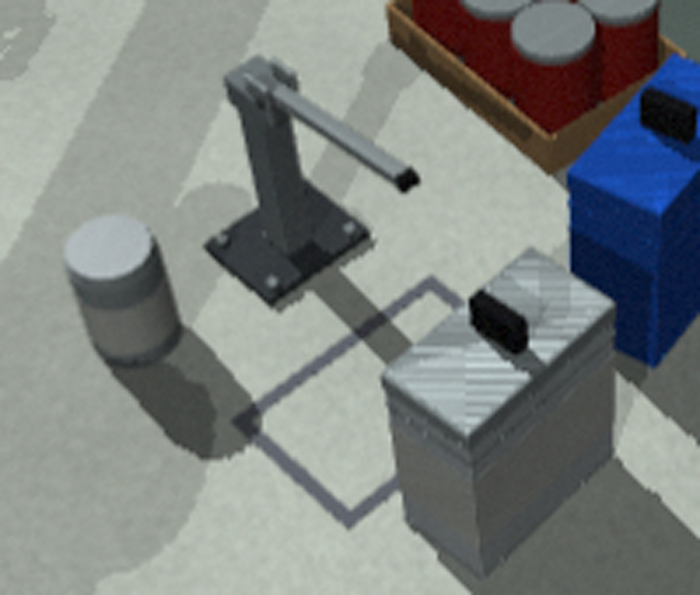

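```bash
python3 - <<'E'
from h import *
t=eyes.grab_frame("top"); s=eyes.grab_frame("side")
T=lambda u,v:(195+u/4.7-.4,165+v/4.7-.4); S=lambda u,v:(160+u/3.5-.4,90+v/3.5-.4)
print("stand top");c=[onz(t,T(*a),0)[:2] for a in [(323,94),(519,81),(537,378),(340,392)]]
c=np.array(c);print(c.round(4),c.mean(0)); 
ex=(c[0]+c[1]-c[2]-c[3]);print("yaw",np.arctan2(ex[1],ex[0]),np.linalg.norm(ex)/2); ey=c[0]+c[3]-c[1]-c[2];print(np.arctan2(-ey[0],ey[1]),np.linalg.norm(ey)/2)
print("stand side",[onz(s,S(*a),0)[:2].round(4) for a in [(432,283),(246,423),(350,519)]])
c=np.array([onz(t,T(*a),.184)[:2] for a in [(538,85),(668,70),(706,326),(577,340)]])
print("tin top",c.round(4),c.mean(0)); ex=(c[0]+c[1]-c[2]-c[3]);print("yaw",np.arctan2(ex[1],ex[0]),np.linalg.norm(ex)/2)
ey=c[0]+c[3]-c[1]-c[2];print(np.arctan2(-ey[0],ey[1]),np.linalg.norm(ey)/2)
c=np.array([onz(s,S(*a),.184)[:2] for a in [(384,377),(532,250),(614,303),(470,438)]]);print("tin side",c.round(4),c.mean(0))
ex=(c[1]+c[2]-c[0]-c[3]);print("yaw",np.arctan2(ex[1],ex[0]))
print("handle", onz(t,T(623,204),.213), onz(s,S(485,305),.216))
print("tip",two(t,T(381,150),s,S(409,176)))
print("hinge side",two(t,T(110,175),s,S(262,82)))
print("can",onz(t,T(110,420),.11), "post foot",[onz(t,T(*a),.01) for a in [(90,113),(218,107),(222,262),(95,270)]])
E
```

```text
stand top
[[0.6206 0.1538]
 [0.6302 0.0204]
 [0.4297 0.0061]
 [0.4191 0.1388]] [0.52489824 0.0797844 ]
yaw 0.07270858386013575 0.20148902230160465
0.07607188089433396 0.13345186955223295
stand side [array([0.621 , 0.1538]), array([0.4216, 0.1356]), array([0.4299, 0.0088])]
tin top [[ 0.6084 -0.0021]
 [ 0.6176 -0.0776]
 [ 0.4694 -0.1003]
 [ 0.4608 -0.026 ]] [ 0.53906351 -0.05151771]
yaw 0.15651001828630617 0.14972634093982673
0.11860493222807586 0.07547521711440179
tin side [[ 0.4588 -0.0249]
 [ 0.607  -0.0028]
 [ 0.6184 -0.0782]
 [ 0.4709 -0.1028]] [ 0.53879776 -0.05217019]
yaw 0.1565309113268245
handle [ 0.5382385  -0.05219724  0.213     ] [ 0.5342571  -0.04248921  0.216     ]
tip (array([0.56740041, 0.08441769, 0.21860258]), np.float64(0.0001852873935428193))
hinge side (array([0.55089863, 0.24230049, 0.20805944]), np.float64(0.004707666216933348))
can [0.4066569  0.26445834 0.11      ] post foot [array([0.60575487, 0.31066127, 0.01      ]), array([0.61033791, 0.22335406, 0.01      ]), array([0.50574264, 0.2183744 , 0.01      ]), array([0.49961068, 0.30446016, 0.01      ])]
```

```bash
python3 - <<'E'
from h import *
t=eyes.grab_frame("top"); s=eyes.grab_frame("side")
for z in (.184,0): print(z,[onz(t,a,z)[:2].round(3) for a in [(302,165),(324,161),(310,100),(283,106)]])
print("side base/bottom near",onz(s,(346,193),0)[:2],onz(s,(323,176),0)[:2], "lidnear",[onz(s,a,.184)[:2].round(3) for a in [(349,151),(323,139),(377,117)]])
E
```

```text
0.184 [array([0.657, 0.018]), array([ 0.668, -0.042]), array([ 0.84 , -0.002]), array([0.822, 0.073])]
0 [array([0.684, 0.031]), array([ 0.698, -0.04 ]), array([0.897, 0.007]), array([0.877, 0.095])]
side base/bottom near [ 0.70327823 -0.0295056 ] [0.69513764 0.06074591] lidnear [array([ 0.7  , -0.039]), array([0.678, 0.036]), array([0.838, 0.003])]
```

```bash
python3 -m jog '[[[0,-1,0,5],[0,-4,-1,10],[0,-8,-4,17],[-1,-12,-8,24],[-2,-16,-12,31],[-3,-20,-16,38],[-3.5,-24,-20,45],[-4,-27,-21,52],[-4,-29,-21,59],[-4,-30,-21,65]]]' 0.6
```

```text
clock: 1.28
position: [0.3782, 0.1736, 0.2943]
ee_rot: [0.707, -0.033, 0.706, 0.034]
ft_force: [0.6, 1.2, -0.2]
width: 0.0512
```

```bash
cat >> h.py <<'E'
def to(P,yawz=None):
    p,M,o=tool(); d=M.T@(np.array(P)-p)*100
    a=np.arctan2(M[1,2],M[0,2]); print("t",o["clock"],"pos",p.round(4),"yawz",a.round(3),"w",round(o["width"],4),"F",o["ft_force"].round(1),"j",o["joints"].round(2))
    print("shift",d.round(2),"spin", None if yawz is None else np.degrees((a-yawz)).round(1))
E
python3 - <<'E'
from h import *
to([.5675,.1148,.2265],.074)
E
```

```text
t 1.2833 pos [0.3782 0.1736 0.2943] yawz 0.095 w 0.0512 F [ 0.6  1.2 -0.2] j [ 0.43  0.06 -0.11  1.41  0.    1.91]
shift [ 6.81 -7.65 18.27] spin 1.2
```

```bash
python3 -m jog '[[[0,-1,3,1],[0,-3,7,1],[0,-5,11,1],[0,-6.5,14,1],[0.5,-7.6,17,1],[1,-7.6,18.2,1],[2,-7.6,18.2,1],[3,-7.6,18.2,1],[3,-7.6,18.2,1]]]' 0.6
python3 - <<'E'
from h import *
w=eyes.grab_frame("wrist"); cv2.imwrite("pics/c_w.png",w["pixels"])
s=eyes.grab_frame("side"); crop(s,160,60,360,220,"c_s.png",3.5)
to([.5675,.1148,.2265],.074)
E
```

```text
clock: 2.03
position: [0.5644, 0.1183, 0.2602]
ee_rot: [0.704, -0.03, 0.709, 0.029]
ft_force: [-0.4, -1.0, -1.2]
width: 0.0514
t 2.1333 pos [0.5651 0.1187 0.2628] yawz 0.084 w 0.0511 F [-0.8 -0.2  0.4] j [0.21 0.4  0.25 1.42 0.   1.69]
shift [ 3.63 -0.41  0.22] spin 0.6
```

View pics/c_w.png

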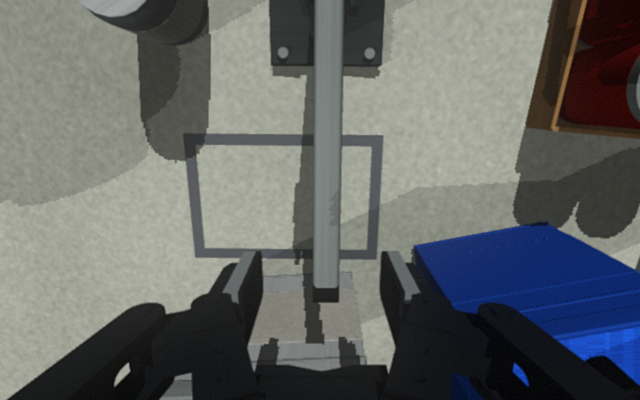

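View pics/c_s.png

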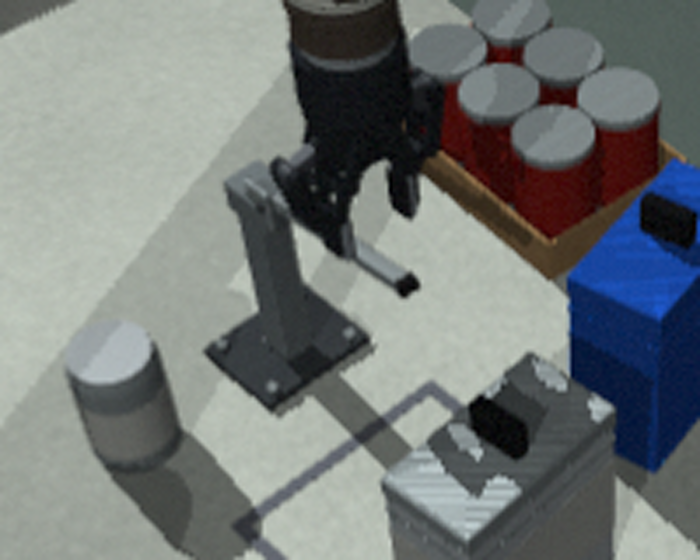

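```bash
python3 -m jog '[[[1.5,-0.4,0.2,0.5],[3,-0.4,0.2,0.5],[3.6,-0.4,0.2,0.5],[3.6,-0.4,0.2,0.5]]]' 0.6 && python3 -m jog '[[[0,0,0,0],[0,0,0,0],[0,0,0,0],[0,0,0,0],[0,0,0,0],[0,0,0,0]]]' 0 25
python3 - <<'E'
from h import *
p,M,o=tool(); print(p,o["clock"],o["width"])
h=np.array([.5584,.2379,.195]);u=np.array([.074,-.997,0])
a0=.157; off=None
g=lambda a:h+.125*(np.cos(a)*u+np.sin(a)*np.array([0,0,1]))
for a in np.arange(.157,1.25,.1): print(round(a,2),(M.T@(g(a)-g(a0))*100).round(2))
E
```

```text
clock: 2.47
position: [0.5674, 0.1148, 0.2265]
ee_rot: [0.706, -0.027, 0.707, 0.026]
ft_force: [0.1, 0.5, 0.1]
width: 0.0511
clock: 2.97
position: [0.5674, 0.1145, 0.2274]
ee_rot: [0.705, -0.026, 0.708, 0.026]
ft_force: [-5.9, -0.5, 1.4]
width: 0.0133
[0.56738599 0.11448607 0.22738103] 2.9667 0.01332130128736621
0.16 [0. 0. 0.]
0.26 [-1.22  0.26 -0.  ]
0.36 [-2.41  0.63 -0.01]
0.46 [-3.56  1.13 -0.01]
0.56 [-4.65  1.74 -0.01]
0.66 [-5.68  2.45 -0.02]
0.76 [-6.63  3.26 -0.02]
0.86 [-7.49  4.16 -0.02]
0.96 [-8.26  5.15 -0.02]
1.06 [-8.93  6.2  -0.03]
1.16 [-9.49  7.32 -0.03]
```

```bash
python3 -m jog '[[[-0.6,0.12,0,0],[-1.2,0.26,0,0],[-2.4,0.63,0,0],[-3.55,1.1,0,0],[-4.65,1.7,0,0],[-5.7,2.4,0,0],[-6.6,3.25,0,0],[-7.5,4.15,0,0],[-8.3,5.1,0,0],[-8.9,6.2,0,0],[-9.5,7.3,0,0],[-9.9,8.3,0,0],[-9.9,8.3,0,0]]]'
python3 - <<'E'
from h import *
s=eyes.grab_frame("side"); crop(s,160,40,360,200,"d_s.png",3.5)
to([0,0,0])
E
```

```text
clock: 4.05
position: [0.5612, 0.1981, 0.3294]
ee_rot: [0.707, -0.027, 0.707, 0.027]
ft_force: [-8.4, -3.0, 7.0]
width: 0.0121
t 4.1 pos [0.5613 0.1975 0.3291] yawz 0.075 w 0.0121 F [-9.3 -3.9  6.8] j [ 0.34  0.43  0.46  1.61 -0.    1.83]
shift [ 32.92 -15.45 -57.46] spin None
```

View pics/d_s.png

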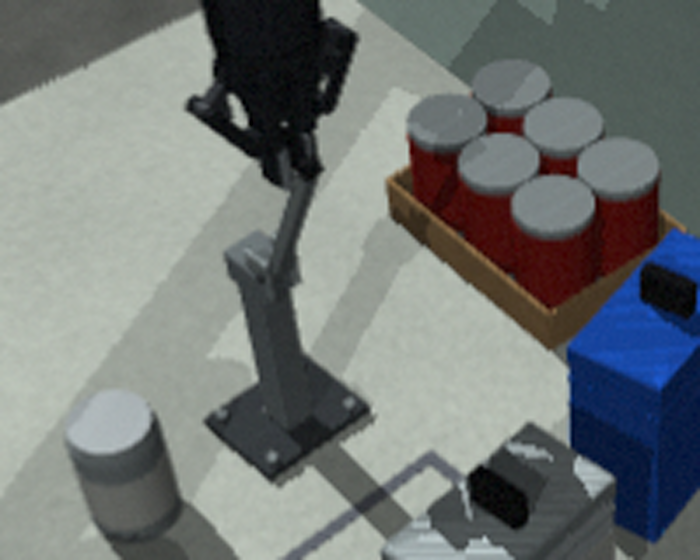

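```bash
python3 -m jog '[[[0,0,0,0],[0,0,0,0],[0,0,0,0],[-2,0,0,0],[-4,0,0,0],[-6,0,0,0],[-6,0,0,0]]]' 0.7
python3 - <<'E'
from h import *
s=eyes.grab_frame("side"); t=eyes.grab_frame("top");crop(s,160,40,360,200,"e_s.png",3.5); crop(t,195,165,365,265,"e_t.png",4.7)
to([.5385,-.052,.300],1.727)
E
```

```text
clock: 4.68
position: [0.5643, 0.1977, 0.391]
ee_rot: [0.71, -0.025, 0.704, 0.027]
ft_force: [-0.2, -0.5, -0.1]
width: 0.0597
t 4.7833 pos [0.5637 0.1975 0.3872] yawz 0.074 w 0.06 F [ 0.3 -0.3 -0.7] j [0.34 0.45 0.65 1.77 0.   1.83]
shift [  8.68 -24.7   -4.39] spin -94.7
```

View pics/e_s.png

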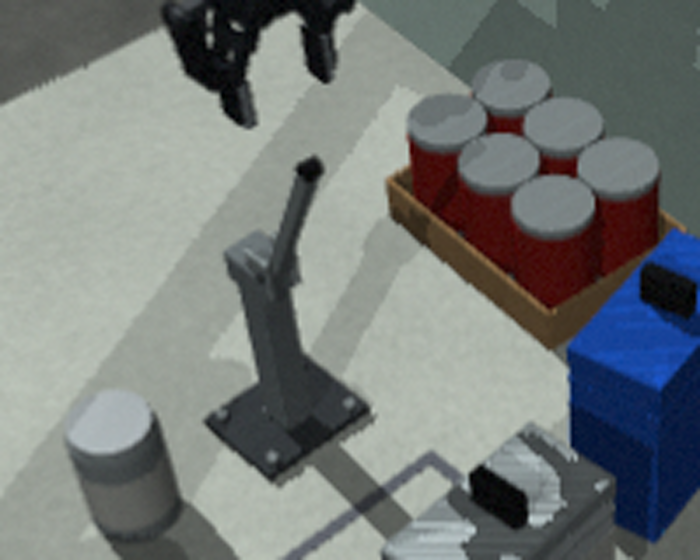

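```bash
python3 -m jog '[[[0,-1,0,-7],[0,-3,0,-14],[0,-6,0,-21],[0,-9,-1,-28],[0,-12,-1,-35],[0,-15,-2,-42],[1,-18,-3,-49],[2,-20,-4,-56],[3,-22,-4.4,-63],[5,-24,-4.4,-70],[7,-24.7,-4.4,-77],[8,-24.7,-4.4,-84],[8.6,-24.7,-4.4,-91],[8.6,-24.7,-4.4,-94.7],[8.6,-24.7,-4.4,-94.7]]]' 0.8
python3 - <<'E'
from h import *
w=eyes.grab_frame("wrist"); cv2.imwrite("pics/f_w.png",w["pixels"])
P=[[.5385,-.052,.216]]; print(proj(w,P))
to([.5385,-.052,.208],1.727)
E
```

```text
clock: 6.03
position: [0.5365, -0.0525, 0.2982]
ee_rot: [0.459, -0.537, 0.46, 0.539]
ft_force: [-1.1, -0.3, -0.6]
width: 0.0677
[[321.17382946 226.59967743]]
t 6.0833 pos [ 0.5368 -0.0524  0.2989] yawz 1.725 w 0.0681 F [0.8 0.1 1.2] j [-0.1   0.31  0.21  1.48 -0.   -0.25]
shift [ 9.09 -0.19  0.01] spin -0.1
```

View pics/f_w.png

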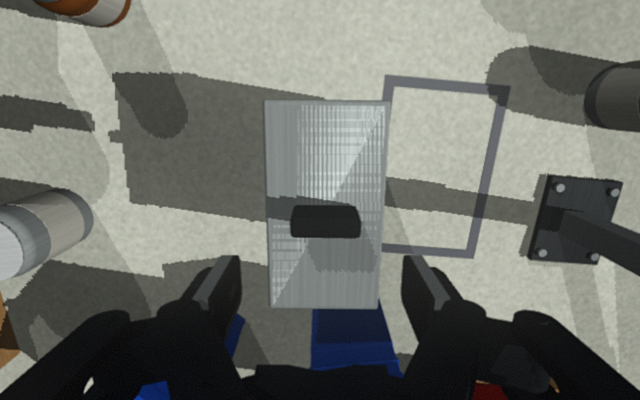

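```bash
python3 -m jog '[[[3,-0.1,0.1,0],[6,-0.1,0.1,0],[8,-0.1,0.1,0],[8.8,-0.1,0.1,0],[8.8,-0.1,0.1,0]]]' 0.8 && python3 -m jog '[[[0,0,0,0],[0,0,0,0],[0,0,0,0],[0,0,0,0],[0,0,0,0],[0,0,0,0]]]' 0 30
python3 - <<'E'
from h import *
w=eyes.grab_frame("wrist"); cv2.imwrite("pics/g_w.png",w["pixels"])
s=eyes.grab_frame("side");crop(s,200,110,400,270,"g_s.png",3.5)
to([.5385,-.052,.208],1.727)
E
```

```text
clock: 6.5
position: [0.5366, -0.0509, 0.2099]
ee_rot: [0.459, -0.536, 0.461, 0.539]
ft_force: [-0.5, -0.4, 0.1]
width: 0.0682
clock: 7.0
position: [0.5393, -0.0509, 0.2141]
ee_rot: [-0.46, 0.539, -0.458, -0.537]
ft_force: [-0.6, 1.9, 6.7]
width: 0.0433
t 7.1 pos [ 0.5393 -0.0509  0.2141] yawz 1.727 w 0.0434 F [0.1 2.7 5.7] j [-0.09  0.34  0.04  1.26  0.   -0.25]
shift [ 0.61  0.1  -0.1 ] spin 0.0
```

View pics/g_w.png

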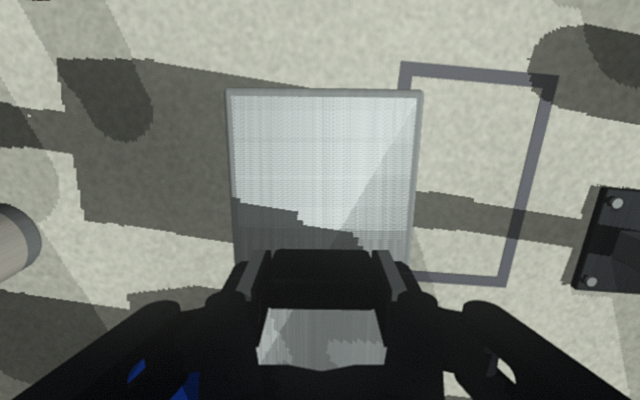

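View pics/g_s.png

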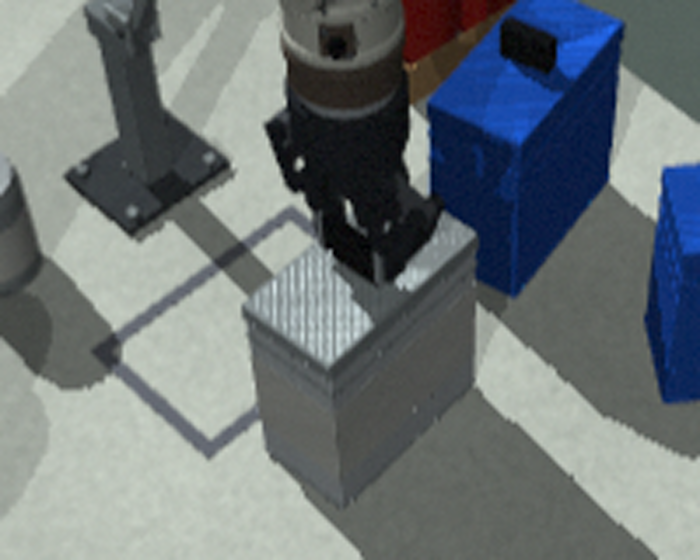

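```bash
python3 -m jog '[[[0,0,0,0],[0,0,0,0],[-0.5,0,0,0],[-0.5,0,0,0],[-0.5,0,0,0]]]' 0.7 && python3 -m jog '[[[0,0,0,0],[0,0,0,0],[0,0,0,0],[0,0,0,0],[0,0,0,0]]]' 0 30
python3 - <<'E'
from h import *
to([.5385,-.052,.208],1.727)
E
```

```text
clock: 7.52
position: [0.5383, -0.0513, 0.2175]
ee_rot: [-0.46, 0.538, -0.459, -0.537]
ft_force: [-0.7, -1.1, 0.3]
width: 0.0601
clock: 7.93
position: [0.5381, -0.0509, 0.2173]
ee_rot: [0.459, -0.537, 0.459, 0.538]
ft_force: [-0.3, 2.0, 2.3]
width: 0.0431
t 7.9333 pos [ 0.5381 -0.0509  0.2173] yawz 1.727 w 0.0431 F [-0.3  2.   2.3] j [-0.09  0.34  0.04  1.28  0.   -0.25]
shift [ 0.93 -0.03 -0.12] spin 0.0
```

```bash
python3 -m jog '[[[-0.2,0.5,0,0],[-0.4,1,0,0],[-0.5,1.5,0,0],[-0.65,2,0,0],[-0.75,2.5,0,0],[-0.75,2.5,0,0]]]' 
python3 - <<'E'
from h import *
s=eyes.grab_frame("side");crop(s,200,110,400,270,"i_s.png",3.5)
w=eyes.grab_frame("wrist"); cv2.imwrite("pics/i_w.png",w["pixels"])
to([.5385,-.052,.208],1.727)
E
```

```text
clock: 8.43
position: [0.5116, -0.0553, 0.2243]
ee_rot: [0.459, -0.537, 0.46, 0.538]
ft_force: [-0.8, 0.4, -7.7]
width: 0.043
t 8.5333 pos [ 0.5132 -0.0552  0.2246] yawz 1.727 w 0.0432 F [ 0.8 -0.1 -8.8] j [-0.11  0.29 -0.01  1.28  0.   -0.26]
shift [ 1.66 -2.55 -0.08] spin -0.0
```

View pics/i_s.png

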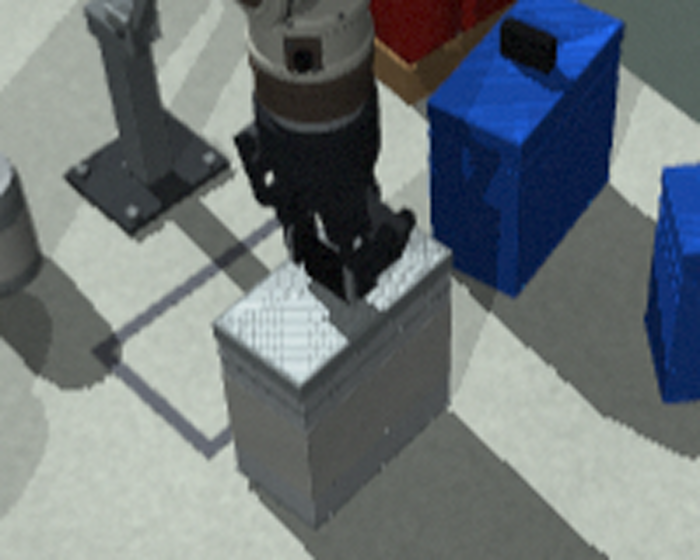

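View pics/i_w.png

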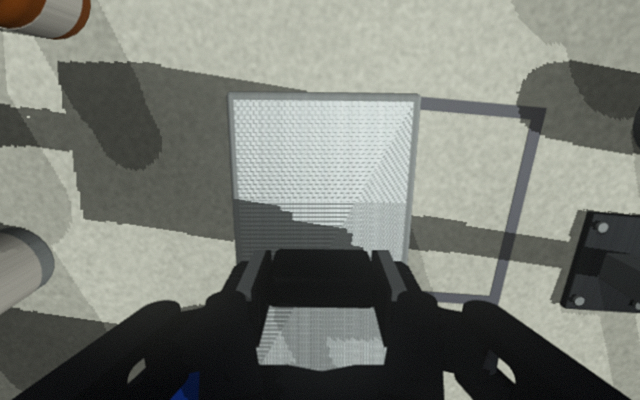

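```bash
python3 -m jog '[[[0.5,0,0,0],[0.8,0,0,0],[1.2,0,0,0],[1.2,0,0,0]]]' - 20; python3 -m jog '[[[0,-0.4,0,0],[0,-0.8,0,0],[-0.1,-1.2,0,0],[-0.2,-1.6,0,0],[-0.3,-2,0,0],[-0.4,-2.4,0,0],[-0.4,-2.4,0,0]]]' - 20
python3 - <<'E'
from h import *
s=eyes.grab_frame("side");crop(s,200,110,400,270,"j_s.png",3.5)
w=eyes.grab_frame("wrist"); cv2.imwrite("pics/j_w.png",w["pixels"])
to([.5385,-.052,.208],1.727)
E
```

```text
clock: 8.87
position: [0.5155, -0.0543, 0.217]
ee_rot: [-0.461, 0.54, -0.457, -0.536]
ft_force: [-3.8, 3.5, 12.2]
width: 0.0433
clock: 9.45
position: [0.5384, -0.051, 0.2223]
ee_rot: [-0.461, 0.539, -0.458, -0.536]
ft_force: [-9.1, 0.6, 19.4]
width: 0.043
t 9.55 pos [ 0.538  -0.0511  0.2222] yawz 1.727 w 0.043 F [-8.7  1.8 19.4] j [-0.09  0.33  0.05  1.28  0.   -0.25]
shift [ 1.42 -0.03 -0.1 ] spin 0.0
```

View pics/j_s.png

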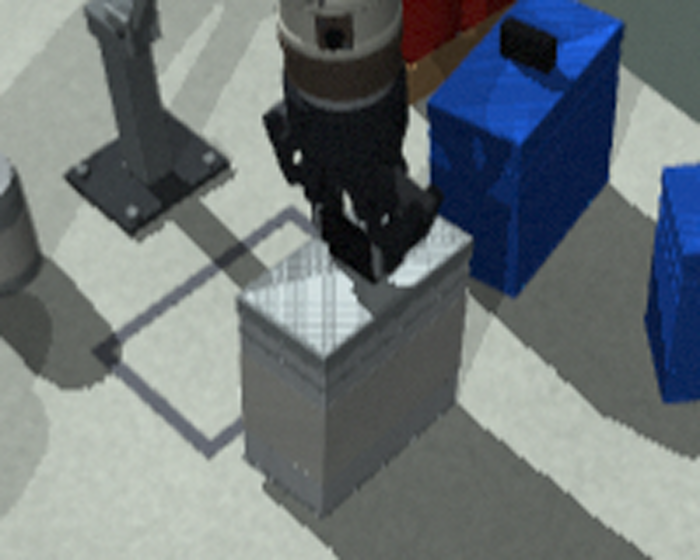

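View pics/j_w.png

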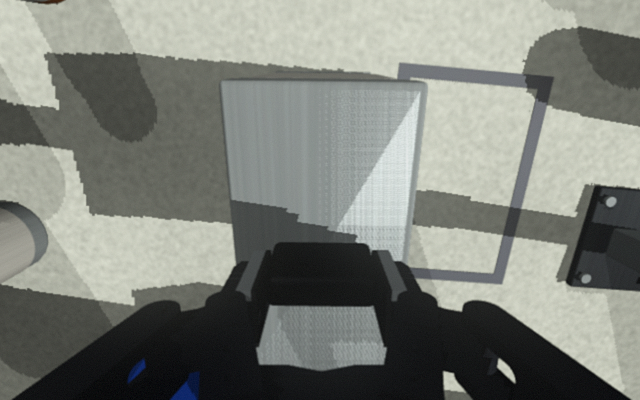

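```bash
python3 -m jog '[[[0.1,0.5,0,0],[0.25,1,0,0],[0.35,1.5,0,0],[0.45,2.1,0,0],[0.4,2.6,0,0],[0.3,3.1,0,0],[0.1,3.6,0,0],[-0.1,4.1,0,0],[-0.3,4.7,0,0],[-0.3,4.7,0,0]]]' - 20
python3 - <<'E'
from h import *
s=eyes.grab_frame("side");crop(s,200,110,400,270,"k_s.png",3.5)
to([.5385,-.052,.208],1.727)
E
```

```text
clock: 10.38
position: [0.488, -0.0588, 0.2186]
ee_rot: [0.458, -0.536, 0.461, 0.539]
ft_force: [-2.7, -0.4, -9.6]
width: 0.043
t 10.4333 pos [ 0.4888 -0.0587  0.2185] yawz 1.727 w 0.0432 F [ 1.3  1.3 -9. ] j [-0.12  0.25 -0.08  1.25 -0.   -0.28]
shift [ 1.03 -5.02 -0.11] spin -0.0
```

View pics/k_s.png

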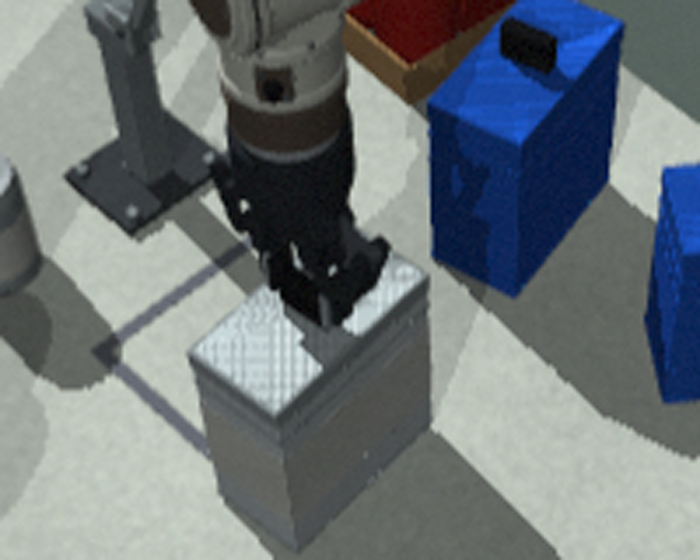

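```bash
python3 -m jog '[[[0.2,0,0,0],[0.4,0,0,0],[0.4,0,0,0],[0.4,0,0,0]]]' - 20; python3 - <<'E'
from h import *
s=eyes.grab_frame("side");crop(s,200,110,400,270,"l_s.png",3.5)
t=eyes.grab_frame("top");crop(t,260,150,400,260,"l_t.png",5)
to([.5385,-.052,.208],1.727)
E
```

```text
clock: 10.77
position: [0.4918, -0.0585, 0.2165]
ee_rot: [-0.46, 0.538, -0.459, -0.537]
ft_force: [1.6, 2.1, 0.7]
width: 0.0432
t 10.8667 pos [ 0.4917 -0.0585  0.2165] yawz 1.727 w 0.043 F [1.9 2.  0.5] j [-0.12  0.25 -0.08  1.24  0.   -0.28]
shift [ 0.86 -4.72 -0.09] spin 0.0
```

View pics/l_s.png

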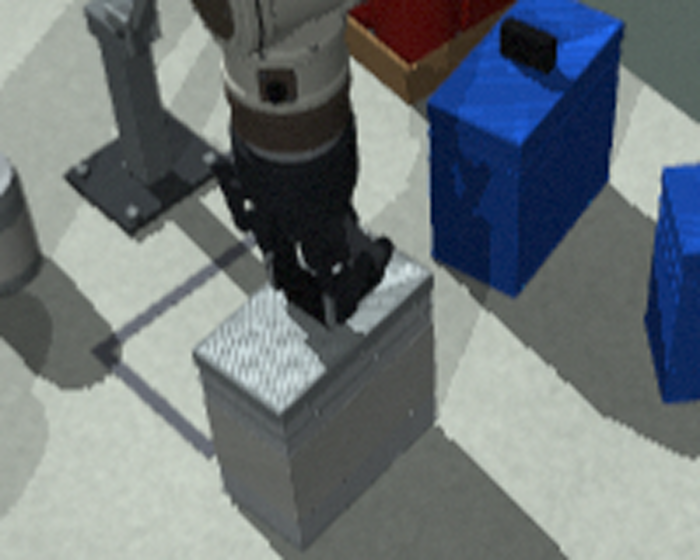

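```bash
python3 -m jog '[[[-0.15,0,0,0],[-0.15,-0.5,0,0],[-0.15,-1.2,0,0],[-0.15,-2,0,0],[-0.15,-2.8,0,0],[-0.15,-3.6,0,0],[-0.15,-4.4,0,0],[-0.15,-4.7,0,0],[0,-4.7,0,0],[0.2,-4.7,0,0],[0.4,-4.7,0,0],[0.4,-4.7,0,0]]]' - 20; python3 -m jog '[[[0,0.3,0,0],[0,0.6,0,0],[0,0.9,0,0],[0,1.2,0,0],[-0.1,1.5,0,0],[-0.2,1.8,0,0],[-0.3,2.1,0,0],[-0.4,2.4,0,0],[-0.4,2.4,0,0]]]' - 20; python3 - <<'E'
from h import *
s=eyes.grab_frame("side");crop(s,200,110,400,270,"m_s.png",3.5)
w=eyes.grab_frame("wrist"); cv2.imwrite("pics/m_w.png",w["pixels"])
to([.5385,-.052,.208],1.727)
E
```

```text
clock: 11.87
position: [0.541, -0.0506, 0.216]
ee_rot: [-0.462, 0.541, -0.456, -0.535]
ft_force: [3.0, 4.0, 7.8]
width: 0.0433
clock: 12.62
position: [0.5187, -0.0544, 0.2218]
ee_rot: [-0.464, 0.542, -0.455, -0.533]
ft_force: [6.1, 3.6, 10.7]
width: 0.0435
t 12.7167 pos [ 0.5191 -0.0544  0.2217] yawz 1.728 w 0.0432 F [ 5.8  3.3 11. ] j [-0.11  0.29 -0.02  1.25  0.   -0.26]
shift [ 1.41 -1.93 -0.07] spin 0.0
```

View pics/m_s.png

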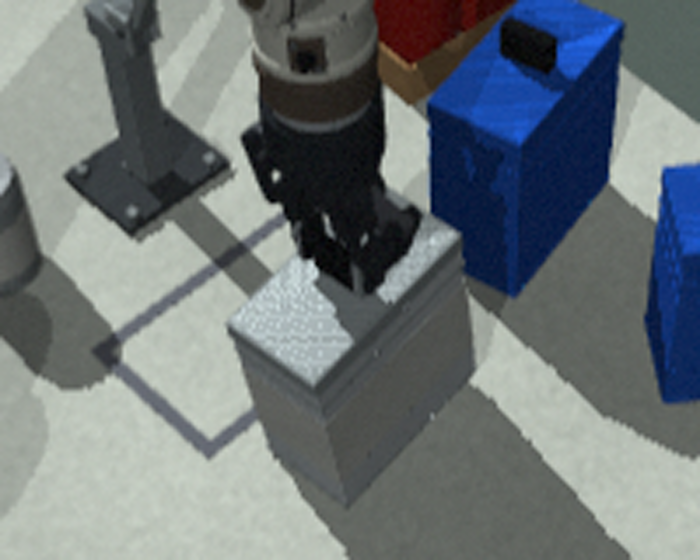

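View pics/m_w.png

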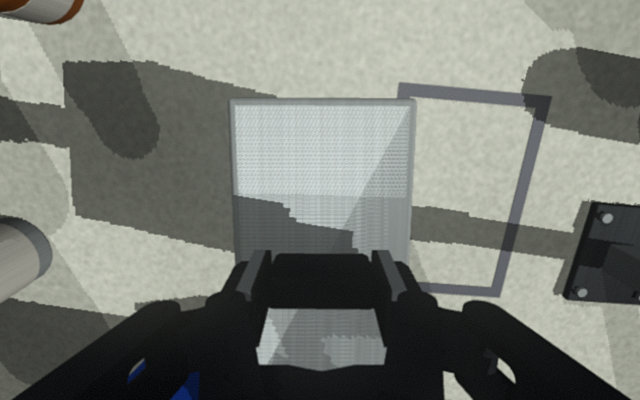

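```bash
python3 -m jog '[[[-0.1,0,0.15,-2],[-0.15,0.02,0.4,-4.5],[-0.15,0.05,0.7,-7.5],[-0.15,0.1,1,-10.5],[-0.15,0.17,1.3,-13.7],[-0.15,0.25,1.6,-17],[-0.15,0.35,1.9,-20],[-0.15,0.45,2.15,-23],[-0.15,0.45,2.15,-23],[-0.15,0.45,2.15,-23]]]' - 40; python3 - <<'E'
from h import *
s=eyes.grab_frame("side");crop(s,200,110,400,270,"n_s.png",3.5)
w=eyes.grab_frame("wrist"); cv2.imwrite("pics/n_w.png",w["pixels"])
to([.5385,-.052,.208],1.727)
E
```

```text
clock: 13.55
position: [0.5075, -0.0345, 0.2198]
ee_rot: [-0.344, 0.62, -0.342, -0.616]
ft_force: [3.7, 1.7, 5.8]
width: 0.0429
t 13.65 pos [ 0.5076 -0.0345  0.2197] yawz 2.128 w 0.0431 F [2.5 1.2 6.6] j [-0.07  0.27 -0.04  1.25  0.   -0.63]
shift [ 1.19 -1.69 -3.11] spin 23.0
```

View pics/n_s.png

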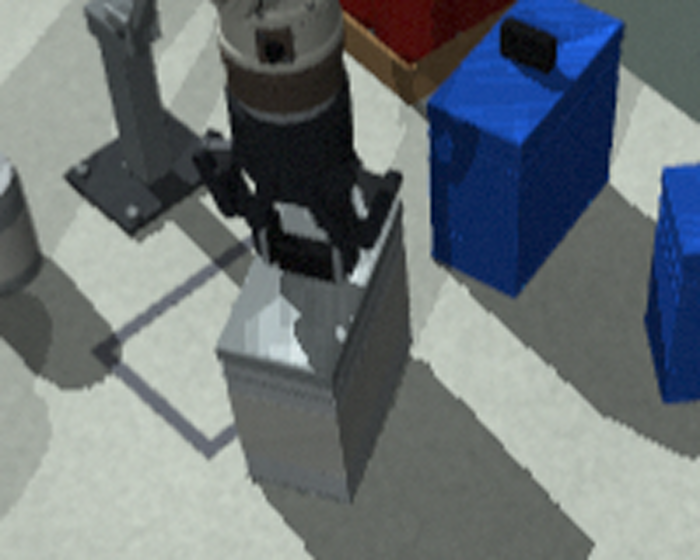

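View pics/n_w.png

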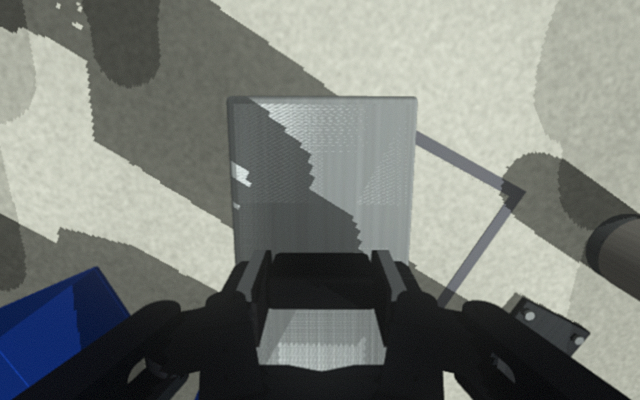

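```bash
python3 - <<'E'
from h import *
s=eyes.grab_frame("side")
S=lambda u,v:(200+u/3.5-.4,110+v/3.5-.4)
a=onz(s,S(350,503),0);b=onz(s,S(252,477),0)
print(a,b,np.linalg.norm(a-b),(a+b)/2)
psi=2.128-np.pi/2; 
e=(b-a);print("psi from edge",np.arctan2(-e[0],e[1]), psi)
d=np.array([np.cos(psi),np.sin(psi),0])
for th in (0,.05,.1,.15):
    print(th,proj(s,a+.15*(np.cos(th)*d+np.array([0,0,np.sin(th)]))), "lidtrailnear",proj(s,a+.184*(np.array([0,0,np.cos(th)])-np.sin(th)*d)))
print(S(410,345),S(332,385))
E
```

```text
[ 0.47993211 -0.09787246  0.        ] [ 0.43886761 -0.03207041  0.        ] 0.07756418863833582 [ 0.45939986 -0.06497143  0.        ]
psi from edge 0.5579238580621131 0.5572036732051036
0 [[317.44684835 208.68429447]] lidtrailnear [[295.61485317 211.36563822]]
0.05 [[317.36272568 207.11461883]] lidtrailnear [[294.29159342 214.51499646]]
0.1 [[317.23583985 205.64077872]] lidtrailnear [[292.97213721 217.80038094]]
0.15 [[317.06589481 204.26713074]] lidtrailnear [[291.66109206 221.21206949]]
(316.74285714285713, 208.17142857142855) (294.4571428571429, 219.6)
```

```bash
python3 - <<'E'
import cv2
im=cv2.imread("pics/n_s.png")
cv2.imwrite("pics/n_s2.png",cv2.resize(im[180:520,200:430],None,fx=1.75,fy=1.75,interpolation=cv2.INTER_CUBIC))
E
```

```text
(no output)
```

View pics/n_s2.png

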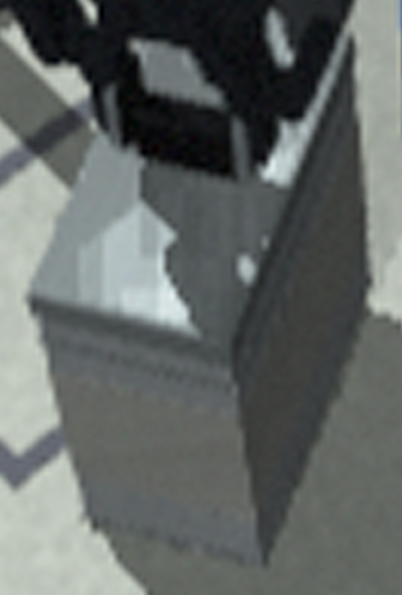

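```bash
python3 -m jog '[[[0.15,0,0,0],[0.15,0.4,0,0],[0.1,0.7,0,0],[0,1,0,0],[-0.1,1.3,0,0],[-0.1,1.3,0,0],[-0.1,1.3,0,0]]]' - 20; python3 - <<'E'
from h import *
s=eyes.grab_frame("side");crop(s,250,150,350,270,"o_s.png",5)
to([.5385,-.052,.208],1.727)
E
```

```text
clock: 14.28
position: [0.4985, -0.0402, 0.2221]
ee_rot: [-0.346, 0.621, -0.34, -0.615]
ft_force: [4.2, 5.0, 10.4]
width: 0.0434
t 14.3333 pos [ 0.4985 -0.0402  0.2222] yawz 2.128 w 0.043 F [4.3 4.4 8.7] j [-0.08  0.25 -0.07  1.24  0.   -0.64]
shift [ 1.46 -2.75 -3.11] spin 22.9
```

View pics/o_s.png

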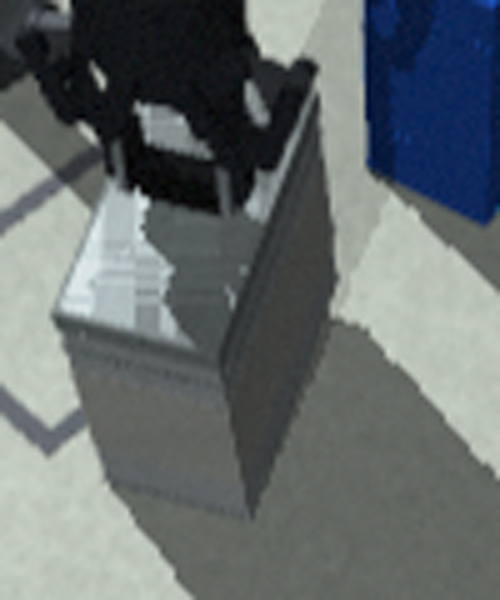

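```bash
python3 -m jog '[[[0.1,-0.5,0,0],[0.25,-1,0,0],[0.4,-1.5,0,0],[0.55,-2,0,0],[0.7,-2.5,0,0],[0.75,-2.9,0,0],[0.75,-3.2,0,0],[0.75,-3.5,0,0],[0.75,-3.8,0,0],[0.7,-4.1,0,0],[0.6,-4.4,0,0],[0.5,-4.7,0,0],[0.35,-5,0,0],[0.2,-5.3,0,0],[0.2,-5.3,0,0]]]' - 20; python3 - <<'E'
from h import *
s=eyes.grab_frame("side");crop(s,230,110,350,260,"p_s.png",4)
to([.5385,-.052,.208],1.727)
E
```

```text
clock: 15.58
position: [0.5389, -0.015, 0.2198]
ee_rot: [-0.343, 0.619, -0.345, -0.617]
ft_force: [-6.4, -3.8, 17.0]
width: 0.0432
t 15.6333 pos [ 0.5387 -0.0151  0.2198] yawz 2.126 w 0.043 F [-6.8 -3.7 18.2] j [-0.03  0.33  0.04  1.28 -0.   -0.58]
shift [ 1.19  1.96 -3.12] spin 22.8
```

View pics/p_s.png

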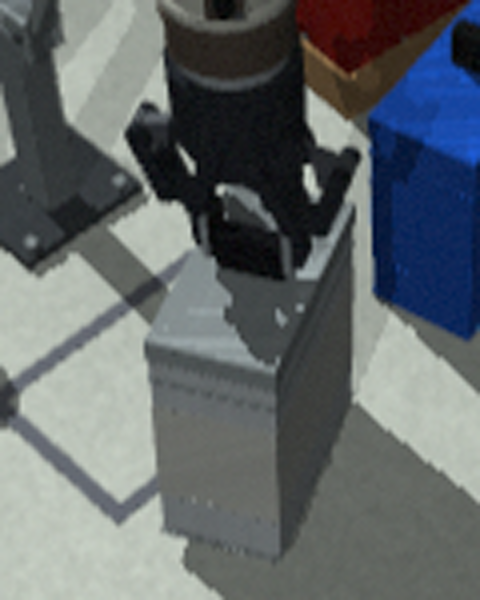

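```bash
python3 -m jog '[[[0,-0.3,0,0],[-0.1,-0.6,0,0],[-0.1,-0.6,0,0]]]' - 20; python3 -m jog '[[[-0.1,-0.01,0.3,3.5],[-0.15,-0.04,0.6,7],[-0.15,-0.09,0.9,10.5],[-0.15,-0.15,1.23,14],[-0.15,-0.24,1.53,17.5],[-0.15,-0.34,1.83,21],[-0.15,-0.46,2.1,24.5],[-0.15,-0.6,2.4,28],[-0.15,-0.75,2.67,31.5],[-0.15,-0.92,2.92,35],[-0.15,-1.1,3.17,38.5],[-0.15,-1.3,3.4,42],[-0.15,-1.5,3.63,45.5],[-0.15,-1.75,3.85,49],[-0.15,-2,4.05,52.5],[-0.15,-2.2,4.2,55.3],[-0.15,-2.2,4.2,55.3],[-0.15,-2.2,4.2,55.3]]]' - 40; python3 - <<'E'
from h import *
s=eyes.grab_frame("side");crop(s,230,90,370,260,"q_s.png",3.5)
t=eyes.grab_frame("top");crop(t,240,140,360,260,"q_t.png",5)
w=eyes.grab_frame("wrist"); cv2.imwrite("pics/q_w.png",w["pixels"])
to([.5385,-.052,.208],1.727)
E
```

```text
clock: 15.88
position: [0.5442, -0.0117, 0.221]
ee_rot: [-0.343, 0.619, -0.344, -0.617]
ft_force: [-7.3, -3.7, 18.5]
width: 0.0433
clock: 17.38
position: [0.5407, 0.0369, 0.2182]
ee_rot: [0.59, -0.389, 0.591, 0.389]
ft_force: [1.2, -0.1, -3.9]
width: 0.043
t 17.5333 pos [0.5408 0.0368 0.2182] yawz 1.164 w 0.043 F [ 0.7 -0.1 -6.2] j [ 0.07  0.34  0.05  1.28 -0.    0.48]
shift [ 1.03 -3.31 -8.25] spin -32.3
```

View pics/q_s.png

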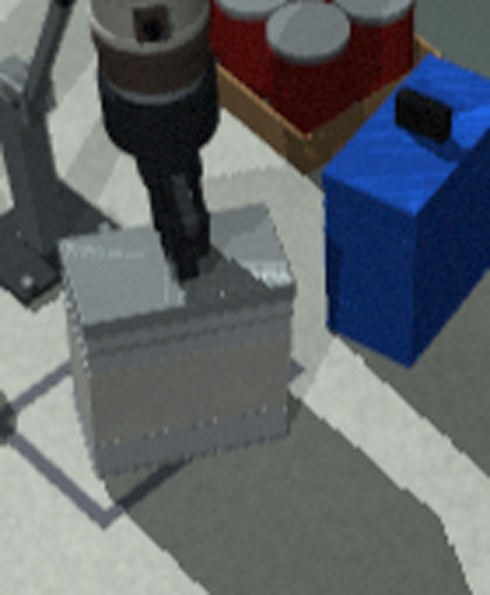

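View pics/q_t.png

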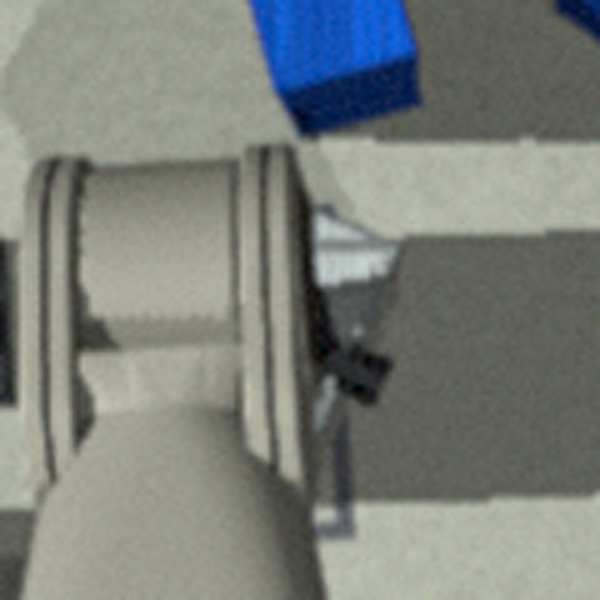

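View pics/q_w.png

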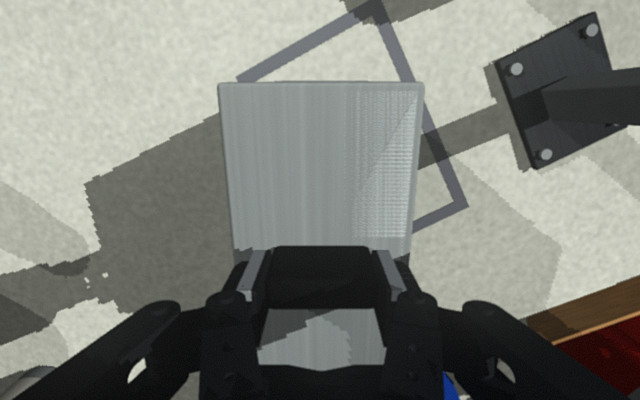

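```bash
python3 -m jog '[[[0.2,0,0,0],[0.5,0,0,0],[0.5,-0.3,0,0],[0.5,-0.6,0,0],[0.4,-0.9,0,0],[0.4,-0.9,0,0],[0.4,-0.9,0,0]]]' - 20; python3 - <<'E'
from h import *
s=eyes.grab_frame("side");crop(s,230,90,370,260,"r_s.png",3.5)
w=eyes.grab_frame("wrist"); cv2.imwrite("pics/r_w.png",w["pixels"])
to([.5385,-.052,.208],1.727)
E
```

```text
clock: 18.12
position: [0.5489, 0.034, 0.22]
ee_rot: [0.592, -0.389, 0.589, 0.388]
ft_force: [-9.0, 1.8, 21.0]
width: 0.0431
t 18.2167 pos [0.5489 0.034  0.22  ] yawz 1.164 w 0.0432 F [-8.2  1.5 21.3] j [0.06 0.35 0.07 1.29 0.   0.47]
shift [ 1.18 -2.45 -8.31] spin -32.3
```

View pics/r_s.png

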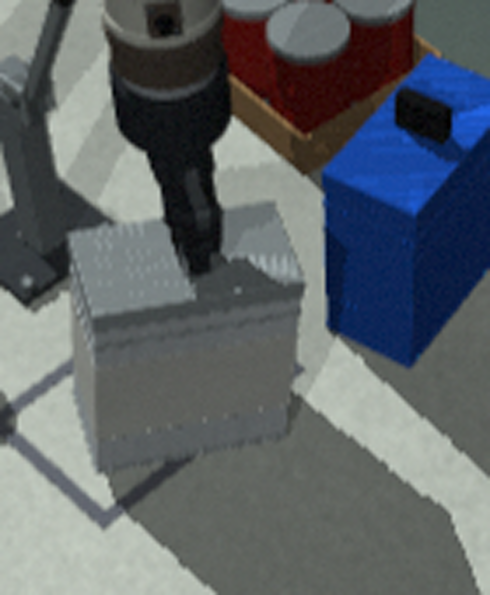

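View pics/r_w.png

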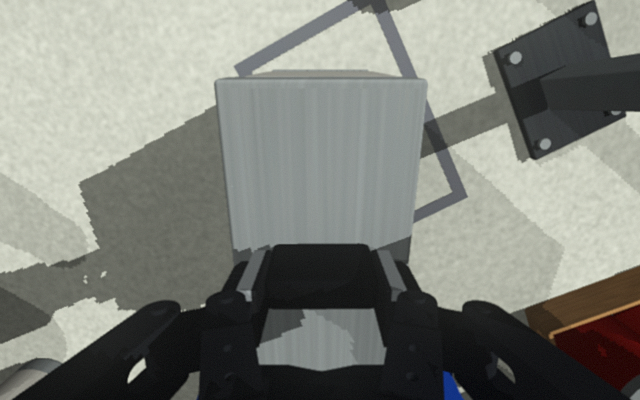

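```bash
python3 - <<'E'
from h import *
s=eyes.grab_frame("side"); psi=1.164-np.pi/2
S=lambda u,v:(230+u/3.5-.4,90+v/3.5-.4)
a=onz(s,S(290,434),0); d=np.array([np.cos(psi),np.sin(psi),0]); n=np.array([-d[1],d[0],0])
Ef=a+.04*n; print("Efar",Ef, "far trail",a)
p,M,o=tool(); print("along",(Ef-p)@d,"lat",(Ef-p)@n)
for th in (0,.05,.1,.15,.2): print(th, proj(s,a+.15*(-np.cos(th)*d+[0,0,np.sin(th)])))
print(S(101,472))
for th in (0,.1,.15): print("Enear when set",Ef-.15*d)
E
```

```text
Efar [0.60199883 0.01439062 0.        ] far trail [ 0.58617207 -0.02234511  0.        ]
along 0.05658487070786707 lat 0.003018161723437975
0 [[258.94584041 227.45075751]]
0.05 [[258.70175959 225.84829097]]
0.1 [[258.59367179 224.20090153]]
0.15 [[258.62357439 222.51248329]]
0.2 [[258.79309323 220.78715042]]
(258.45714285714286, 224.45714285714286)
Enear when set [0.46423986 0.07374099 0.        ]
Enear when set [0.46423986 0.07374099 0.        ]
Enear when set [0.46423986 0.07374099 0.        ]
```

```bash
python3 -m jog '[[[0,0.5,0,0],[0.05,0.9,0,0],[0.15,1.4,0.1,0],[0.2,1.8,0.1,0],[0.2,2.1,0.2,0],[0.2,2.4,0.2,0],[0.2,2.7,0.2,0],[0.15,3,0.2,0],[0.05,3.3,0.2,0],[-0.05,3.6,0.2,0],[-0.15,3.9,0.2,0],[-0.25,4.2,0.2,0],[-0.35,4.5,0.2,0],[-0.35,4.5,0.2,0]]]' - 20; python3 - <<'E'
from h import *
s=eyes.grab_frame("side");crop(s,230,90,370,260,"s_s.png",3.5)
w=eyes.grab_frame("wrist"); cv2.imwrite("pics/s_w.png",w["pixels"])
to([.5385,-.052,.208],1.727)
E
```

```text
clock: 19.43
position: [0.5074, 0.0537, 0.2175]
ee_rot: [0.59, -0.388, 0.591, 0.389]
ft_force: [-0.8, -0.2, -7.9]
width: 0.0433
t 19.5333 pos [0.5085 0.0534 0.2179] yawz 1.164 w 0.0431 F [ 0.3  0.4 -8.5] j [ 0.1   0.28 -0.03  1.26  0.    0.51]
shift [ 0.99 -6.92 -8.49] spin -32.3
```

View pics/s_s.png

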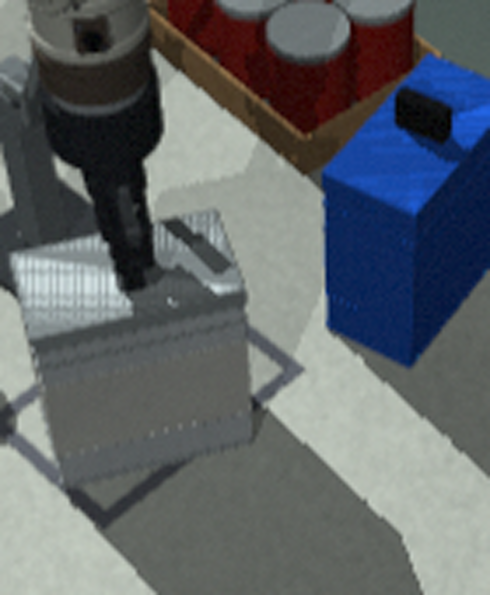

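View pics/s_w.png

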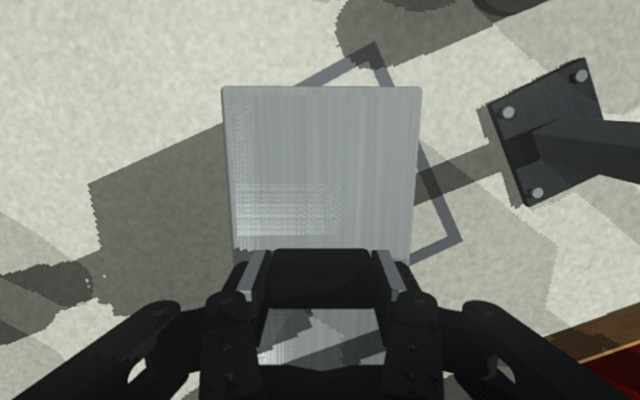

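```bash
python3 -m jog '[[[0.1,0,0,0],[0.1,-0.6,0,0],[0.1,-1.2,0,0],[0.1,-1.7,0,0],[0.4,-1.7,0,0],[0.7,-1.7,0,0],[0.9,-1.7,0,0],[0.9,-1.7,0,0]]]' - 20; python3 -m jog '[[[0,0.3,0,0],[0,0.6,0,0],[0,0.9,0,0]]]'
```

```text
clock: 20.2
position: [0.5251, 0.0463, 0.2132]
ee_rot: [0.592, -0.389, 0.589, 0.388]
ft_force: [-6.3, -0.6, 12.3]
width: 0.0431
clock: 20.45
position: [0.5215, 0.0481, 0.2144]
ee_rot: [0.595, -0.392, 0.587, 0.384]
ft_force: [5.8, -6.7, 10.6]
width: 0.0432
```

```bash
python3 -m jog '[[[-0.05,0.3,0,0],[-0.1,0.6,0,0],[-0.15,0.9,0,0],[-0.2,1.2,0,0],[-0.3,1.5,0,0],[-0.35,1.8,0,0],[-0.35,1.8,0,0]]]' - 20; python3 - <<'E'
from h import *
s=eyes.grab_frame("side");crop(s,230,90,370,260,"t_s.png",3.5)
w=eyes.grab_frame("wrist"); cv2.imwrite("pics/t_w.png",w["pixels"])
to([.5385,-.052,.208],1.727)
E
```

```text
clock: 21.03
position: [0.5057, 0.0556, 0.2188]
ee_rot: [0.596, -0.393, 0.586, 0.384]
ft_force: [5.1, -5.4, 10.2]
width: 0.043
t 21.1333 pos [0.506  0.0555 0.2188] yawz 1.162 w 0.0435 F [ 5.  -5.7 11. ] j [ 0.11  0.26 -0.06  1.23 -0.01  0.52]
shift [ 1.18 -7.24 -8.57] spin -32.4
```

View pics/t_s.png

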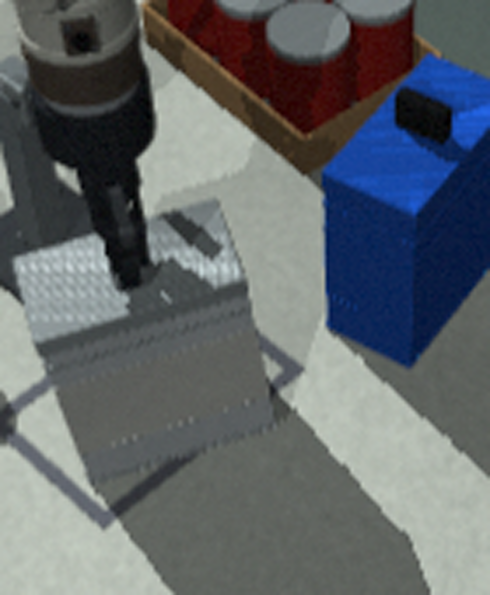

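View pics/t_w.png

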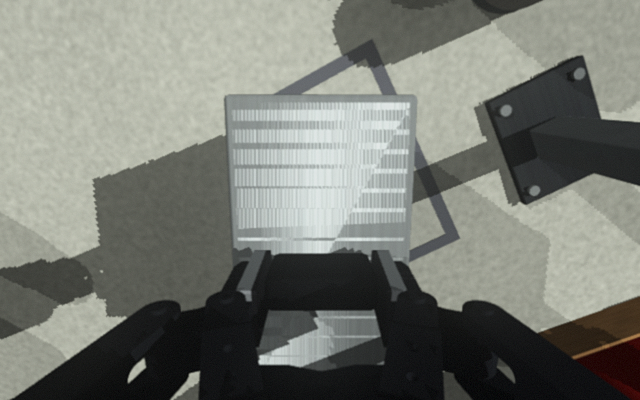

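```bash
python3 - <<'E'
from h import *
s=eyes.grab_frame("side"); psi=1.162-np.pi/2
S=lambda u,v:(230+u/3.5-.4,90+v/3.5-.4)
a=onz(s,S(100,482),0); d=np.array([np.cos(psi),np.sin(psi),0]); n=np.array([-d[1],d[0],0])
E=a+.04*n; p,M,o=tool(); print("Enear",E,"along",(p-E)@d,"lat",(p-E)@n)
for th in (0,.05,.1,.15): print(th, proj(s,a+.15*(np.cos(th)*d+[0,0,np.sin(th)])))
print(S(275,424))
E
```

```text
Enear [0.46300556 0.07543952 0.        ] along 0.04739399488807548 lat -0.0012337012829579835
0 [[311.71681455 213.5532839 ]]
0.05 [[311.56347682 211.95701107]]
0.1 [[311.27672245 210.38526547]]
0.15 [[310.85554559 208.84217268]]
(308.1714285714286, 210.74285714285713)
```

```bash
python3 -m jog '[[[-0.1,0.05,0.2,-3],[-0.15,0.15,0.45,-6],[-0.15,0.25,0.7,-9],[-0.15,0.35,0.9,-12],[-0.15,0.5,1.15,-15],[-0.15,0.65,1.35,-18],[-0.15,0.8,1.5,-21],[-0.15,1,1.7,-24],[-0.15,1.2,1.85,-27],[-0.15,1.25,1.9,-27.7],[-0.15,1.25,1.9,-27.7]]]' - 40; python3 - <<'E'
from h import *
s=eyes.grab_frame("side");crop(s,210,90,350,260,"u_s.png",3.5)
w=eyes.grab_frame("wrist"); cv2.imwrite("pics/u_w.png",w["pixels"])
to([.5385,-.052,.208],1.727)
E
```

```text
clock: 22.1
position: [0.5003, 0.0807, 0.2184]
ee_rot: [-0.485, 0.521, -0.477, -0.516]
ft_force: [4.9, 0.6, 5.6]
width: 0.043
t 22.2 pos [0.5003 0.0807 0.2184] yawz 1.646 w 0.0433 F [4.1 1.5 6.2] j [ 0.16  0.26 -0.06  1.24  0.    0.08]
shift [  1.04  -2.79 -13.52] spin -4.6
```

View pics/u_s.png

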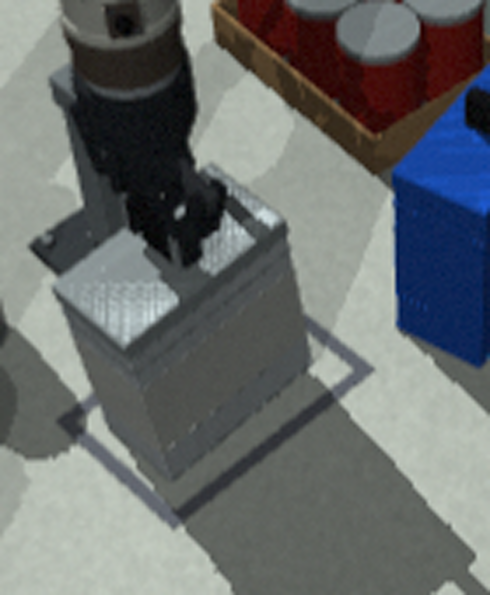

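View pics/u_w.png

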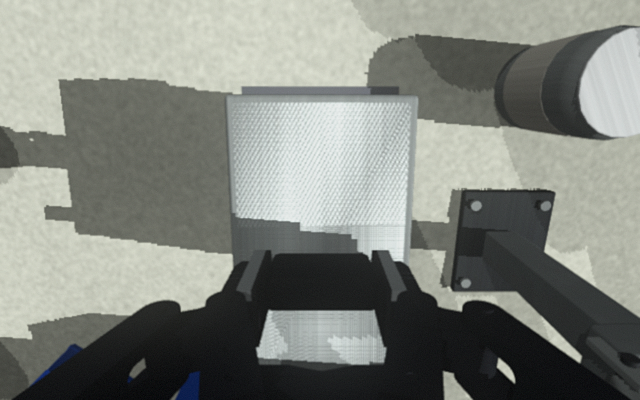

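```bash
python3 - <<'E'
from h import *
s=eyes.grab_frame("side"); psi=1.646-np.pi/2
S=lambda u,v:(210+u/3.5-.4,90+v/3.5-.4)
a=onz(s,S(172,478),0);b=onz(s,S(108,430),0); d=np.array([np.cos(psi),np.sin(psi),0]); n=np.array([-d[1],d[0],0])
E=a+.04*n; p,M,o=tool(); print("Enear",E,(a+b)/2,"along",(p-E)@d,"lat",(p-E)@n)
for th in (0,.05,.1,.15): print(th, proj(s,a+.15*(np.cos(th)*d+[0,0,np.sin(th)])))
print(S(307,366))
C=np.array([.525,.08]); c=(E+.075*d)[:2]-C; print("centre if set in stand",c@[.997,.074],c@[-.074,.997])
E
```

```text
Enear [0.44746173 0.08062611 0.        ] [0.44503501 0.07577326 0.        ] along 0.05273857215304634 lat -0.003907419285575659
0 [[299.34164031 194.8467091 ]]
0.05 [[299.15769688 193.24014037]]
0.1 [[298.87482634 191.69950781]]
0.15 [[298.49240231 190.2290875 ]]
(297.31428571428575, 194.17142857142855)
centre if set in stand -0.002278686712574822 0.006445805258120374
```

```bash
python3 -m jog '[[[0,-0.4,0,0],[0,-0.9,0,0],[0.1,-1.4,0,0],[0.2,-1.8,0,0],[0.35,-2.2,0,0],[0.45,-2.2,0,0],[0.45,-2.2,0,0]]]' - 20; python3 - <<'E'
from h import *
s=eyes.grab_frame("side");crop(s,210,90,350,260,"v_s.png",3.5)
to([.5385,-.052,.208],1.727)
E
```

```text
clock: 22.83
position: [0.5185, 0.0816, 0.2126]
ee_rot: [-0.482, 0.519, -0.48, -0.518]
ft_force: [-2.3, 2.8, 16.2]
width: 0.0432
t 22.8833 pos [0.5185 0.0816 0.2127] yawz 1.647 w 0.0433 F [-2.6  1.1 16. ] j [ 0.16  0.31 -0.01  1.25  0.    0.08]
shift [  0.46  -0.97 -13.48] spin -4.6
```

View pics/v_s.png

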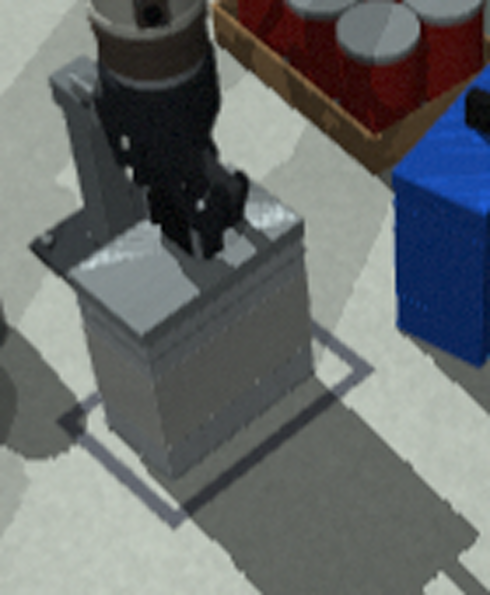

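```bash
python3 -m jog '[[[0,0,0,0],[0,0,0,0],[0,0,0,0],[-1,0,0,0],[-3,0,0,0],[-6,0,0,0],[-9,0,0,0],[-12,0,0,0],[-12,0,0,0]]]' 0.75; python3 - <<'E'
from h import *
s=eyes.grab_frame("side");crop(s,190,60,330,230,"w_s.png",3.5)
w=eyes.grab_frame("wrist"); cv2.imwrite("pics/w_w.png",w["pixels"])
to([.5385,-.052,.208],1.727)
E
```

```text
clock: 23.63
position: [0.5197, 0.0814, 0.3365]
ee_rot: [-0.484, 0.521, -0.478, -0.516]
ft_force: [0.5, -0.7, 0.8]
width: 0.064
t 23.7333 pos [0.5183 0.0812 0.3312] yawz 1.647 w 0.0639 F [ 0.4 -0.2 -0.9] j [ 0.16  0.27  0.25  1.54 -0.    0.08]
shift [ 12.33  -0.97 -13.44] spin -4.6
```

View pics/w_s.png

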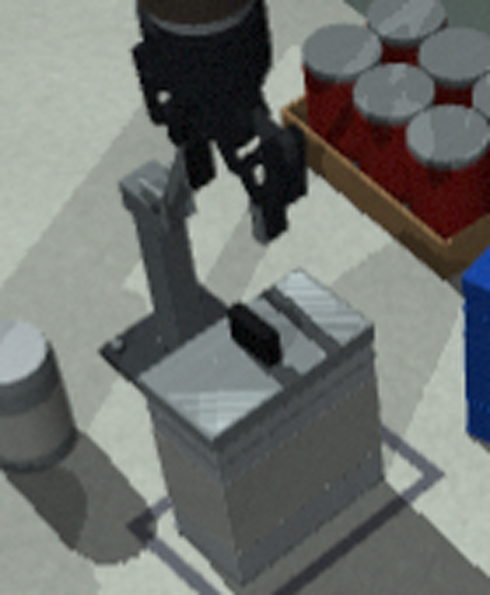

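View pics/w_w.png

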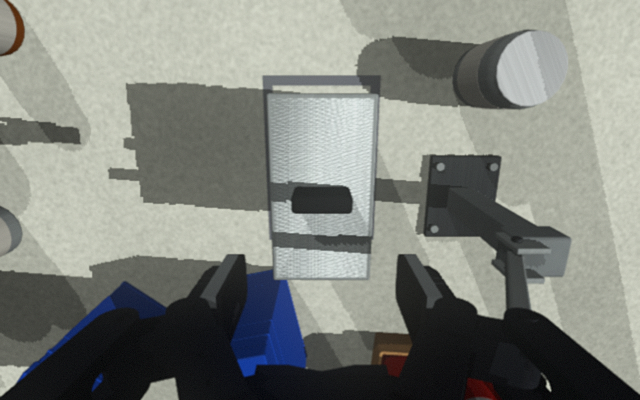

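```bash
python3 - <<'E'
from h import *
s=eyes.grab_frame("side");w=eyes.grab_frame("wrist")
S=lambda u,v:(190+u/3.5-.4,60+v/3.5-.4)
C=np.array([.525,.08])
def st(p): c=p[:2]-C; return np.round([c@[.997,.074],c@[-.074,.997]],4)
L=[onz(s,S(*a),.184) for a in [(138,377),(298,270),(375,327),(217,441)]]
for p in L: print("side",st(p))
print("c",st(np.mean(L,0)))
L=[onz(w,a,.184) for a in [(267,95),(378,96),(369,279),(275,279)]]
for p in L: print("wrist",st(p))
print("c",st(np.mean(L,0)))
print("base side nt",st(onz(s,S(238,585),0)))
to([.5385,-.052,.208],1.727)
E
```

```text
side [-0.0819  0.0421]
side [0.067 0.04 ]
side [ 0.0681 -0.0425]
side [-0.0802 -0.0425]
c [-0.0068 -0.0007]
wrist [-0.0831 -0.0375]
wrist [-0.0825  0.0427]
wrist [0.0638 0.042 ]
wrist [ 0.064  -0.0367]
c [-0.0095  0.0026]
base side nt [-0.0806 -0.0329]
t 23.8333 pos [0.5171 0.0811 0.3287] yawz 1.647 w 0.0639 F [-0.2  0.2 -0. ] j [ 0.16  0.27  0.24  1.54 -0.    0.08]
shift [ 12.07  -1.15 -13.43] spin -4.6
```

```bash
python3 - <<'E'
from h import *
to([.5613,.1985,.42],.074)
E
python3 -m jog '[[[-3,0,0,0],[-6,0,0,7],[-8.5,0,0,14],[-9.1,0,1,21],[-9.1,0,3,28],[-9.1,-1,5,35],[-9.1,-2,7,42],[-9.1,-3,9,49],[-9.1,-4,10.5,56],[-9.1,-5,11.4,63],[-9.1,-5.3,11.4,70],[-9.1,-5.3,11.4,77],[-9.1,-5.3,11.4,84],[-9.1,-5.3,11.4,90],[-9.1,-5.3,11.4,90]]]' 0.6; python3 - <<'E'
from h import *
w=eyes.grab_frame("wrist"); cv2.imwrite("pics/x_w.png",w["pixels"])
h=np.array([.5584,.2379,.195]);u=np.array([.074,-.997,0])
for a in (1.15,1.24,1.3): print(proj(w,h+.15*(np.cos(a)*u+np.sin(a)*np.array([0,0,1]))))
to([.5613,.1985,.328],.074)
E
```

```text
t 23.8333 pos [0.5171 0.0811 0.3287] yawz 1.647 w 0.0639 F [-0.2  0.2 -0. ] j [ 0.16  0.27  0.24  1.54 -0.    0.08]
shift [-9.15 -5.28 11.37] spin 90.1
clock: 25.08
position: [0.5616, 0.1989, 0.4186]
ee_rot: [0.705, -0.027, 0.708, 0.026]
ft_force: [-0.7, 0.4, -0.2]
width: 0.051
[[320.53318636 253.7751532 ]]
[[320.49609848 238.22407527]]
[[320.47617144 226.46250572]]
t 25.1333 pos [0.5616 0.1989 0.4189] yawz 0.078 w 0.0514 F [ 1.2 -0.7  0.4] j [ 0.34  0.47  0.77  1.87 -0.    1.83]
shift [ 9.09 -0.03  0.  ] spin 0.2
```

View pics/x_w.png

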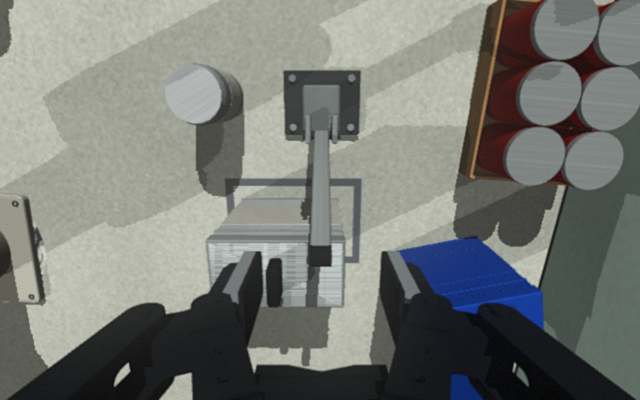

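```bash
python3 -m jog '[[[3,-0.9,0,0.2],[6,-0.9,0,0.2],[8.5,-0.9,0,0.2],[9.5,-0.9,0,0.2],[9.5,-0.9,0,0.2]]]' 0.6 && python3 -m jog '[[[0,0,0,0],[0,0,0,0],[0,0,0,0],[0,0,0,0],[0,0,0,0],[0,0,0,0]]]' 0 25; python3 - <<'E'
from h import *
p,M,o=tool(); h=np.array([.5584,.2379,.195]);u=np.array([.074,-.997,0])
g=lambda a:h+.125*(np.cos(a)*u+np.sin(a)*np.array([0,0,1]))
a0=1.17;print(p,o["width"],o["ft_force"])
for a in np.arange(1.17,-.01,-.1): print(round(a,2),(M.T@(g(a)-g(a0))*100).round(2))
E
```

```text
clock: 25.55
position: [0.5606, 0.1892, 0.3212]
ee_rot: [0.704, -0.027, 0.71, 0.026]
ft_force: [0.2, -0.1, -0.6]
width: 0.051
clock: 26.05
position: [0.5617, 0.1899, 0.3272]
ee_rot: [0.707, -0.026, 0.707, 0.026]
ft_force: [-4.5, -1.7, 3.0]
width: 0.0132
[0.56165185 0.18988116 0.3272054 ] 0.013186165207549953 [-4.46912618 -1.67737014  2.98251418]
1.17 [0. 0. 0.]
1.07 [ 0.54 -1.12  0.  ]
0.97 [ 1.2  -2.19  0.  ]
0.87 [ 1.95 -3.18  0.  ]
0.77 [ 2.81 -4.1   0.  ]
0.67 [ 3.75 -4.92  0.01]
0.57 [ 4.76 -5.65  0.01]
0.47 [ 5.85 -6.27  0.01]
0.37 [ 6.99 -6.78  0.01]
0.27 [ 8.17 -7.17  0.01]
0.17 [ 9.39 -7.44  0.01]
0.07 [ 1.063e+01 -7.590e+00  1.000e-02]
```

```bash
python3 -m jog '[[[0.25,-0.55,0,0],[0.55,-1.1,0,0],[1.2,-2.2,0,0],[1.95,-3.2,0,0],[2.8,-4.1,0,0],[3.75,-4.9,0,0],[4.75,-5.65,0,0],[5.85,-6.25,0,0],[7,-6.8,0,0],[8.2,-7.2,0,0],[9.4,-7.4,0,0],[10.3,-7.6,0,0],[10.6,-7.6,0,0],[10.6,-7.6,0,0]]]'; python3 - <<'E'
from h import *
s=eyes.grab_frame("side");crop(s,170,60,330,230,"y_s.png",3.5)
to([.5613,.1985,.328],.074)
E
```

```text
clock: 27.22
position: [0.5674, 0.1124, 0.2195]
ee_rot: [0.706, -0.027, 0.707, 0.024]
ft_force: [-3.4, -6.1, 1.2]
width: 0.0134
t 27.2667 pos [0.5674 0.1124 0.2198] yawz 0.072 w 0.0134 F [-3.4 -5.9  0.6] j [ 0.2   0.41  0.16  1.32 -0.    1.7 ]
shift [-1.085e+01  8.590e+00 -1.000e-02] spin -0.1
```

View pics/y_s.png

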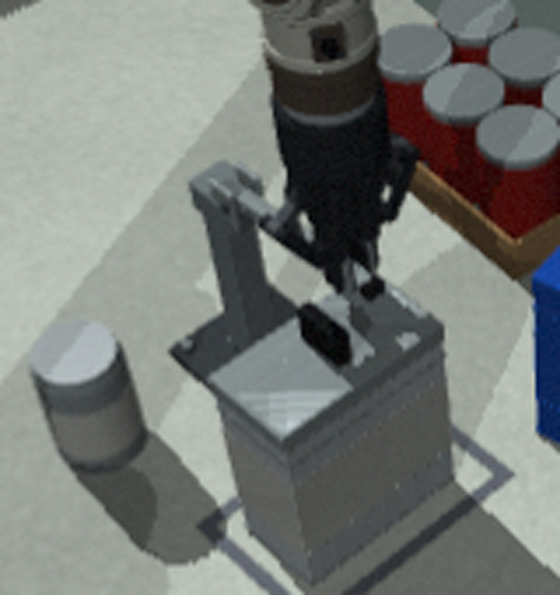

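```bash
python3 -m jog '[[[0,0,0,0],[0,0,0,0],[0,0,0,0],[-2,0,0,0],[-4,0,0,0],[-5,0,0,0],[-5,0,0,0]]]' 0.4 && python3 -m jog '[[[0,0,0,0],[0,0,0,0],[0,0,0,0],[0,0,0,0],[0,0,0,0],[0,0,0,0],[2,0,0,0],[3,0,0,0],[3.5,0,0,0],[4,0,0,0],[4,0,0,0]]]' 0 20
```

```text
clock: 27.85
position: [0.5698, 0.1149, 0.273]
ee_rot: [0.709, -0.025, 0.704, 0.026]
ft_force: [1.0, -0.2, 0.1]
width: 0.0339
clock: 28.77
position: [0.5675, 0.114, 0.2286]
ee_rot: [0.706, -0.026, 0.707, 0.026]
ft_force: [0.1, -0.2, -0.8]
width: -0.0002
```

```bash
python3 - <<'E'
from h import *
s=eyes.grab_frame("side");crop(s,170,60,330,230,"z_s.png",3.5)
w=eyes.grab_frame("wrist"); cv2.imwrite("pics/z_w.png",w["pixels"])
to([.5674,.1124,.223],.074)
E
```

```text
t 28.8667 pos [0.5681 0.1142 0.2299] yawz 0.073 w 0.0002 F [-0.6  0.4  0.5] j [0.2  0.41 0.18 1.34 0.   1.7 ]
shift [ 0.69 -0.17 -0.08] spin -0.1
```

View pics/z_s.png

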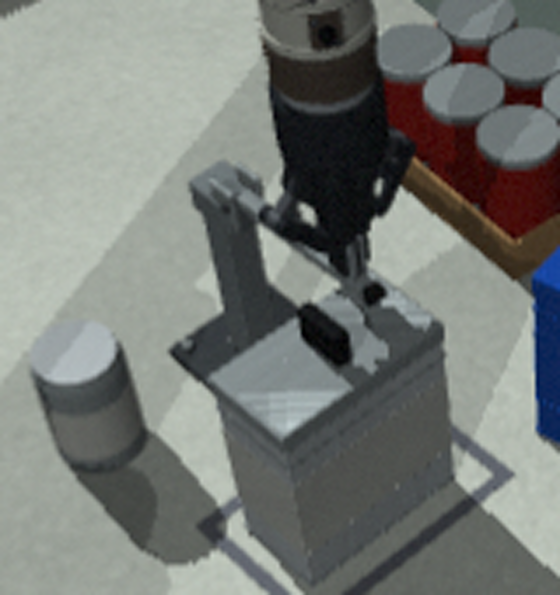

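View pics/z_w.png

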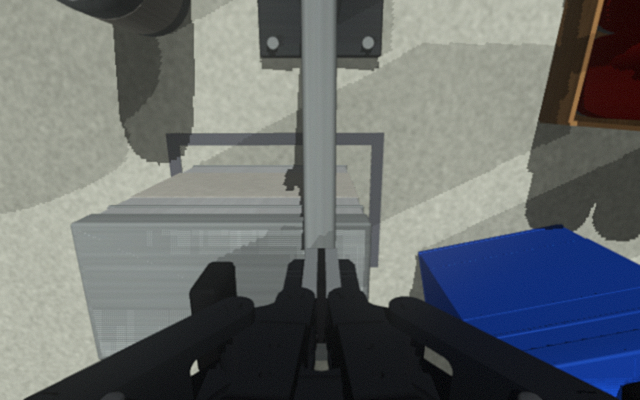

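Closed fingers sit centred over the bar (col ~320); press down until it stops.

```bash
python3 -m jog '[[[0.3,0,0,0],[0.6,0,0,0],[0.8,0,0,0],[1,0,0,0],[1,0,0,0]]]'; python3 -m jog '[[[0.2,0,0,0],[0.3,0,0,0],[0.3,0,0,0]]]'
```

```text
clock: 29.28
position: [0.5685, 0.1142, 0.2227]
ee_rot: [0.708, -0.025, 0.705, 0.026]
ft_force: [-2.9, -0.6, 10.8]
width: 0.0
clock: 29.53
position: [0.5686, 0.1142, 0.2224]
ee_rot: [0.709, -0.025, 0.704, 0.026]
ft_force: [-6.8, -2.1, 22.7]
width: 0.0003
```

```bash
python3 -m jog '[[[-1.5,0,0,0],[-4,0,0,0],[-7,0,0,0],[-10,0,-2,0],[-12,0,-5,0],[-13,0,-9,0],[-13,0,-13,0],[-13,3,-17,0],[-13,6,-20,0],[-13,10,-22,0],[-13,10,-22,0],[-13,10,-22,0]]]'; python3 - <<'E'
from h import *
s=eyes.grab_frame("side");crop(s,170,60,330,230,"zz_s.png",3.5)
t=eyes.grab_frame("top");crop(t,195,165,365,265,"zz_t.png",4.7)
to([.5674,.1124,.223],.074)
E
```

```text
clock: 30.53
position: [0.3395, 0.1998, 0.3473]
ee_rot: [0.707, -0.027, 0.706, 0.028]
ft_force: [0.1, -0.8, -0.6]
width: 0.0001
t 30.6333 pos [0.3412 0.1982 0.3469] yawz 0.074 w 0.0002 F [ 0.4 -0.  -0.1] j [ 0.53  0.01 -0.03  1.54 -0.    2.02]
shift [ 12.41 -10.23  21.91] spin 0.0
```

View pics/zz_s.png

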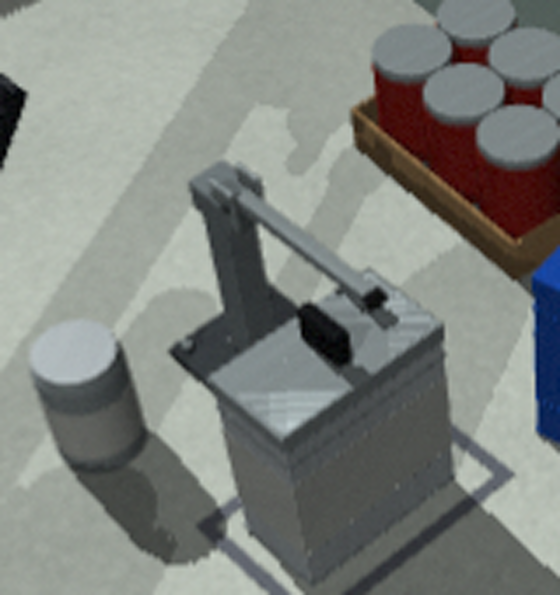

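View pics/zz_t.png

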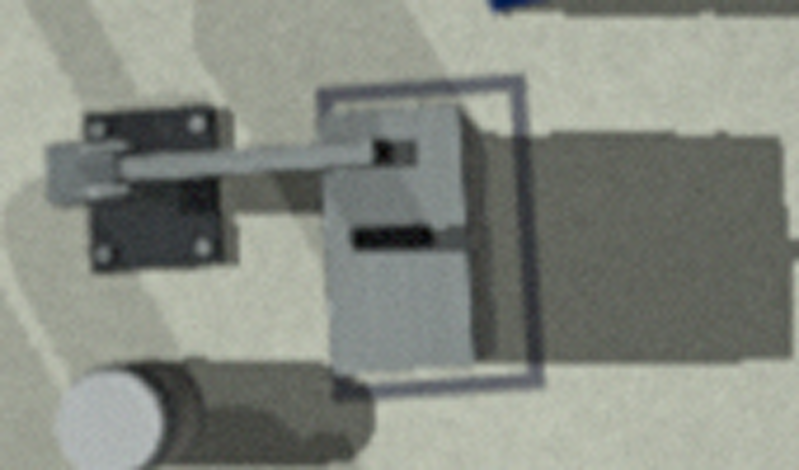

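```bash
python3 - <<'E'
from h import *
t=eyes.grab_frame("top"); s=eyes.grab_frame("side")
T=lambda u,v:(195+u/4.7-.4,165+v/4.7-.4); S=lambda u,v:(170+u/3.5-.4,60+v/3.5-.4)
C=np.array([.525,.08])
def st(p): c=p[:2]-C; return np.round([c@[.997,.074],c@[-.074,.997]],4)
for a in [(318,112),(460,103),(476,361),(332,371)]: print(st(onz(t,T(*a),.184)))
print("tip",two(t,T(393,152),s,S(376,296)))
print("can",onz(t,T(110,420),.11)[:2])
E
```

```text
[0.0701 0.0411]
[ 0.0697 -0.042 ]
[-0.0801 -0.042 ]
[-0.0804  0.0415]
tip (array([0.56598109, 0.07963255, 0.20815351]), np.float64(0.0026877510981278617))
can [0.4066569  0.26445834]
```

```bash
python3 - <<'E'
from h import *
s=eyes.grab_frame("side");t=eyes.grab_frame("top")
h=np.array([.5584,.2379,.195]);u=np.array([.074,-.997,0])
for a in (0,.06,.12): 
  P=h+.145*(np.cos(a)*u+np.sin(a)*np.array([0,0,1])); print(a,(proj(s,P)-[170,60])*3.5,(proj(t,P)-[195,165])*4.7)
for im,f in((s,0),):
  g=cv2.cvtColor(s["pixels"],cv2.COLOR_BGR2GRAY)[138:152,270:285]; ys,xs=np.nonzero(g<35); print("dark centroid crop",(xs.mean()+270-170)*3.5,(ys.mean()+138-60)*3.5,len(xs))
E
```

```text
0 [[369.93625529 294.53454099]] [[369.06877856 148.02271402]]
0.06 [[368.64519796 285.98665598]] [[366.52391266 146.98881911]]
0.12 [[366.86162902 277.01121444]] [[363.03265484 146.0041791 ]]
dark centroid crop 372.9782608695653 298.5652173913044 23
```

Side view matches the level lever (about 0 rad). Handing in.

```bash
python3 -c "
from bench import ticket; print(ticket.sign_off())"
```

```text
the job is handed in; nothing more can be done
None
```

The job is handed in: the tin stands in the outline with the lever down over its lid. It did not get there by walking alone, and on the way the tin was lifted off the table, which the task forbids.

**What I did**
- I raised the lever to about 1.17 rad.
- I pinched the tin's handle across y, because the tool only points down, and tipped the tin by pressing down while pushing sideways.
- I swung the far end forward on the near end, then the near end forward on the far end. I swung the far end forward again on the near end, still leaning as it came into the outline, and set it upright.
- I pinched the lever down, pressed it against its stop, let go and backed away. The clock read about 31 s of the 66 s.

**Last checks**
- **Tin position:** in the top view the lid corners lie at stand x from -80 to +70 mm and y within ±42 mm. That is inside the outline, about 5 mm off-centre in x.
- **Lever:** the fingers stopped hard at about 200 mm, with the force rising to 23 N. The lever's dark end in the side view matches level. A rough two-view triangulation of the tip disagreed, giving 208 mm with a 2.7 mm ray gap; I trusted the other two checks.
- **Bystanders:** the can by the post was measured in place. I did not re-measure the other can or the jar, and the arm never went near them.

**What did not go to plan**
- In the first tipping attempt, and twice more while changing ends, the tin did not tip. The gripper held its weight and carried or slid it a few centimetres along x. By the commanded heights this was at most about 8 mm up, under the 15 mm limit.
- I slid it back under light contact each time before tipping properly.
- Lean angles came from pictures and arm position, about 0.09 to 0.1 rad, and were not measured precisely.

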